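# Set the filter cassettes to drain on the coolant tank

## Robot

A 6-joint arm with a two-finger parallel gripper is mounted at the origin on the work surface. World frame = base frame: x ahead of the robot, y to its left, z up, the work surface at z = 0. Lengths are in m, angles in rad, forces in N, time in s.
With the tool pointing down it reaches from about 0.4 to 0.925 m from the base axis. Payload 3.4 kg.
Tool frame: the origin (TCP) lies on the centre line of the jaws, within the pads' length; the fingertips stand 11 mm ahead of it and the grasp point (between the pads) lies 8 mm behind it; z points along the fingers, y is the direction in which the jaws open and shut (so a half turn about z gives the same grasp; the last joint's range is limited). The gripper opens to 85 mm and grips with 20 to 120 N. Pads are 22 mm wide; open, the fingers measure 114 mm over their backs; the gripper's body (76 mm by 85 mm) begins 54 mm behind the grasp point. The pads swing forward as they close: fully open they stand 13 mm farther back than shut.
Start: joints at [-1.343, 0.307, 1.506, -0, 1.328, -0.073], TCP at [0.171, -0.549, 0.204] pointing down, gripper open.
Joint ranges: [-3.12, 3.12], [-1.05, 2.28], [0.14, 2.33], [-1.42, 4.57], [0.1, 2.73], [-2.68, 2.68]. Speed limits (rad/s): [2.57, 2.57, 3.14, 3.14, 3.14, 3.14].

## Interface

Orientations are given as a unit quaternion [x, y, z, w].
In Python, from workcell import get_state, optics, close_job gives the robot as it stands. The module is installed in compiled form; this text tells all that it offers.
- The arm moves only by the tool drive_tool, never from a script. Its argument "commands" is a list of rows, each a list of 7 numbers: the shift along the tool's x, y, z in m, then the turn, a rotation vector about the tool's x, y, z in degrees, then the closure in counts, from 0 (fully open) to 255 (shut). A call has 1 to 20 rows; each row shifts and turns the commanded pose from where the row before left it, along the tool's axes as they then stand; what a row does not reach is not made up. A row lasts 1/12 s, in which the tool goes at most 41.7 mm and 7.16 degrees, less where a joint would pass 70% of its speed; a pose out of reach is approached as far as the arm can. A call with a gripper value outside its range is refused whole. The fingers move at their own pace and stop on an object; "squeeze" is the grip in N (left out, the last holds). Time passes only in rows, so rows that do not move let the fingers close. It gives the time, the measured TCP pose, the force and the opening at its end, in the units of the state.
- get_state(): the state, without advancing time (a new reading comes with each control period).
- optics.get_image(name): name is "side" or "top" or "wrist"; returns the picture (384x512x3 uint8, blue, green, red); there is no depth.
- optics.camera_model(name): a dict with "vfov" (degrees; the focal length in pixels is half the picture's height over the tangent of half this angle, whatever the lens; pixels are square), "cx", "cy" (the principal point, pixels), "view" (4x4, takes a point from world to camera coordinates). Camera axes: x right, y down, z forward; pixel columns grow to the right and rows downward; lengths in m; the calibration is good to about 2 mm. A picture is of the moment at which its call begins: read the wrist's pose just before it. camera_model takes no time and is no camera call; for the wrist camera it gives the pose at the moment of the call.
- close_job(): hands the job in, once; it reports no verdict.
The state is a dict: "time": time; "qpos": joint angles; "qd": joint speeds; "joint_torque": joint torques, N m; "tool_pos": TCP position; "orientation": TCP orientation; "ft_force": force on the tool from outside, world axes, zero at the start; "torque": the same for the moment, N m; "width": finger opening in m.
Only numpy, scipy, OpenCV 4.12 (cv2) and the standard library are available. Lean on these libraries where they do the work, as an engineer would, in place of code of your own. Each camera call takes 0.05 s, during which the arm holds its last target. There are 200 camera calls.

## Task

The lathe's used filter cassettes must drain back into the coolant tank. First open the tank's vent: flip the yellow tab right back, then unscrew the red-winged cap beneath it (it is captive) as far as it goes; next squeeze the two orange snap tabs to free the green cover of the drain bay, lift it off and lay it flat, right way up, in the middle of the black mat. Then stand every blue filter cassette upright on a thin edge on the floor of the drain bay, none leaning or resting on the lip, and leave the steel flange and the tool holder among them where they are.

Things in the scene. Friction and masses are not known exactly. Their poses are not given: they have to be found in the camera images.
- deck: white top deck of the coolant tank, fixed, 190 mm along its x, 330 along its y, top 30 mm above the bench. Origin under its centre at bench height, z up. Drain bay at its -y end, vent at its +y end (axis at x +10, y +108 mm). Beside the bay's middle (y -60 mm) dark keeper brackets stand 63 to 79 mm out on both x sides, 40 mm long in y, 26 mm high above the deck.
- bay (a point): centre of the drain bay's floor (deck frame axes), on the deck's top face, 30 mm above the bench. The floor inside the bay's lip is 104 mm in x by 188 mm in y; the lip is 6 mm wide and 5 mm high. The cover lies over it at the start.
- flip_tab (a joint): hinged yellow flip-top tab over the vent cap: 0 shut (level, pointing to the deck's -x), 2.3 rad fully flipped back. Gravity keeps it shut, and past upright (about 1.6 rad) lets it fall open; it weighs 40 g.
- tab_hinge (a point): the tab's hinge axis, parallel to the deck's y, on the +x side of the vent, 90 mm above the bench. The point turns with the tab.
- tab_tongue (a point): middle of the tab's free end, a tongue 14 mm wide (along the hinge axis), 10 mm thick and 33 mm long beyond the tab's 46 mm wide plate; it lies 83 mm from the hinge and, when shut, 92 mm above the bench. Pinched across its width it can be swung up about the hinge.
- vent_cap (a joint): angle of the screw cap of the vent: grows anticlockwise seen from above = unscrewing; 0 is screwed tight, 3.3 rad is its end stop. It starts between 0 and 0.5. It is captive: it rises about 6 mm but does not come off. Turning takes about 0.05 N m and it stays where it is left.
- cap_grip (a point): on the cap's axis, at the middle of its red wing, a bar 44 mm long (this point's x), 12 mm wide (its y), 22 mm high, on a black cap 46 mm across whose top is 12 mm below the wing's middle. The wing's middle is 75 mm above the bench when screwed tight. The point turns with the cap.
- cover: green clip-on cover of the bay, loose, 116 mm (x) by 200 mm (y), 5 mm thick, 0.3 kg; origin at the centre of its underside, z up. Two orange upright snap tabs on top each drive a steel bolt that runs out along x to 70 mm from the centre, under a keeper. Squeezed together, they draw both bolts in 10 mm to their stops and the cover lifts straight up; springs (8 N each at the stop) push back.
- cover_grip (a point): midway between the two snap tabs, 42 mm above the cover's underside. The tabs are 64 mm apart over their outer faces along the cover's x (44 mm when squeezed fully), 36 mm wide along its y, and reach from 14 to 58 mm above the cover's underside; outside them the bolts lie below, up to 14 mm above the underside.
- mat: black rubber mat, fixed, 170 mm along its x by 220 mm along its y, 3 mm thick; origin at the centre of its underside.
- cassette1: one of the flat blue-framed filter cassettes (two or three are present), lying flat at the start: 90 mm along its x, 66 mm along its y, 24 mm thick along its z, 0.15 kg, the same on both faces. Origin at the centre of one of its two large faces (the underside at the start).
- cassette1_mid (a point): centre of that cassette's volume (its axes).
- cassette2: one of the flat blue-framed filter cassettes (two or three are present), lying flat at the start: 90 mm along its x, 66 mm along its y, 24 mm thick along its z, 0.15 kg, the same on both faces. Origin at the centre of one of its two large faces (the underside at the start).
- cassette2_mid (a point): centre of that cassette's volume (its axes).
- cassette3: one of the flat blue-framed filter cassettes (two or three are present), lying flat at the start: 90 mm along its x, 66 mm along its y, 24 mm thick along its z, 0.15 kg, the same on both faces. Origin at the centre of one of its two large faces (the underside at the start).
- cassette3_mid (a point): centre of that cassette's volume (its axes).
- flange: bystander, to be left alone: steel flange, 84 mm across, 30 mm high; origin at its underside.
- tool_holder: bystander, to be left alone: dark steel tool holder block with a tool bit, 100 x 60 x 60 mm; origin at its underside.
Not all that is in view belongs to the job. What is shaped like the cassette2 but purple or turquoise is not meant.

How it is judged:
By the outcome, as a careful person would: the job done as asked, in the order asked, and still so for the second after the job is handed in, with the robot touching nothing.
Of cassette1, cassette2, cassette3 only 2 to 3 are there at a start; the rules pass over those that are not, and their reading is None.
At some moment in a run one of cassette1, cassette2, cassette3 may be knocked a few centimetres aside while the robot is not near it.
It also fails if it takes over 210 s, if anything falls off the work surface, if the arm or the gripper's body presses on something with over 40 N, if the wrist force passes 120 N, or if a joint passes its speed limit or range.

## Working session

There is one attempt and no reset: what is moved stays moved. The work goes in short steps, Python scripts to look and compute and a tool call to move; the robot and the scene stay as the last step left them, time stands still between calls to the robot, and variables do not carry over. Pictures are saved under pics/ and viewed, about 12 in all and at most 16, crops included, and the job is handed in when it is done.

Besides the shell and the picture viewer there is one more tool, called after "Request:" as name([rows], argument=value, ...), one row to a line, values as JSON. drive_tool: Moves the arm, as the interface text tells. Its arguments: {"type":"object","properties":{"commands":{"type":"array","items":{"type":"array","items":{"type":"number"}}},"squeeze":{"type":"number"}},"required":["commands"]}

```bash
mkdir -p pics; python3 - <<'E'
from workcell import get_state, optics
import cv2
print(get_state())
for n in("side","top","wrist"):
    m=optics.camera_model(n);print(n,m)
    cv2.imwrite(f"pics/a_{n}.png",optics.get_image(n))
E
```

```text
{'time': 0.0, 'qpos': array([-1.34250194e+00,  3.07561575e-01,  1.50769945e+00, -9.75128157e-07,
        1.32839688e+00, -7.35124204e-02]), 'qd': array([ 0.00066523,  0.00074551,  0.00047085, -0.00077709,  0.00033897,
        0.00188003]), 'joint_torque': array([-1.92425752e-03, -4.57554424e+01, -2.51914233e+01, -5.44148406e-04,
        1.33957472e-02, -4.78763525e-06]), 'tool_pos': array([ 0.17071107, -0.54826824,  0.20267782]), 'orientation': array([ 9.88635127e-01,  1.50331367e-01, -8.03076774e-05, -1.02949488e-03]), 'ft_force': array([ 0.02318703,  0.31166986, -0.89304022]), 'torque': array([ 0.03199997, -0.00586024,  0.00507108]), 'width': 0.08539671454578357}
side {'vfov': 44.38098322645019, 'cx': 250.31782371823664, 'cy': 188.73930541577317, 'view': array([[-0.96521679, -0.26078769,  0.01861001,  0.46873803],
       [-0.1815149 ,  0.61718197, -0.76559699,  0.12162623],
       [ 0.18817251, -0.74234506, -0.64305125,  1.54413098],
       [ 0.        ,  0.        ,  0.        ,  1.        ]])}
top {'vfov': 43.312350755424575, 'cx': 252.3515053200696, 'cy': 194.3631466490964, 'view': array([[-0.02639014, -0.99964167, -0.00448243,  0.03779374],
       [-0.99439733,  0.0267103 , -0.10227665,  0.50046458],
       [ 0.10235973,  0.00175822, -0.99474589,  1.56595601],
       [ 0.        ,  0.        ,  0.        ,  1.        ]])}
wrist {'vfov': 65.19430824329814, 'cx': 248.9839909644313, 'cy': 192.5820567875051, 'view': array([[ 2.97319856e-01, -9.54777830e-01, -4.45232545e-04,
        -5.75096111e-01],
       [-9.06114534e-01, -2.82312915e-01,  3.15048995e-01,
        -4.05534177e-02],
       [-3.00927490e-01, -9.32668899e-02, -9.49075304e-01,
         3.78893033e-01],
       [ 0.00000000e+00,  0.00000000e+00,  0.00000000e+00,
         1.00000000e+00]])}
```

View pics/a_top.png

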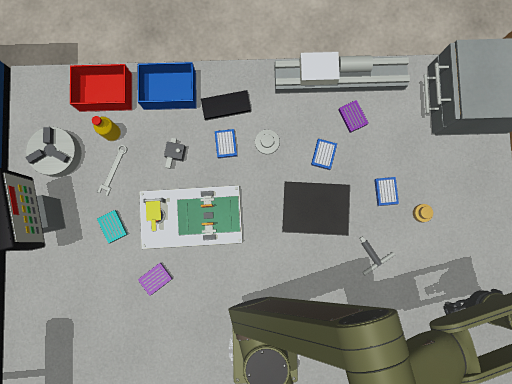

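View pics/a_side.png

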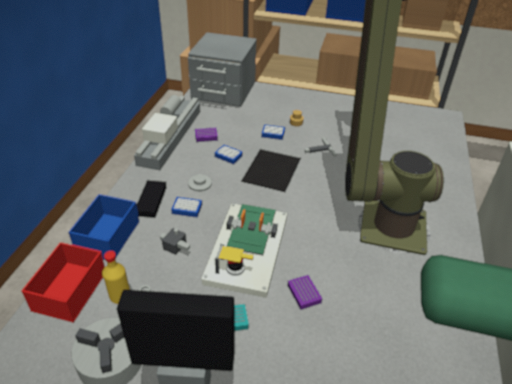

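The top view shows three blue cassettes at about (226,143), (324,153) and (387,191), the deck at (191,217) with the vent on its left and the green bay on its right, and the mat at (316,208). The side view agrees. Next I'll measure them.

```bash
cat > h.py <<'E'
import numpy as np, cv2
from scipy.spatial.transform import Rotation as R
from workcell import get_state, optics
def rays(m,uv):
    f=192/np.tan(np.radians(m["vfov"]/2)); V=np.array(m["view"]); uv=np.atleast_2d(uv).astype(float)
    d=np.c_[(uv-[m["cx"],m["cy"]])/f,np.ones(len(uv))]@V[:3,:3]
    return -V[:3,:3].T@V[:3,3], d
def plane(m,uv,z):
    o,d=rays(m,uv); return (o+d*((z-o[2])/d[:,2])[:,None])[:,:2]
def pix(m,P):
    f=192/np.tan(np.radians(m["vfov"]/2)); V=np.array(m["view"]); c=np.atleast_2d(P)@V[:3,:3].T+V[:3,3]
    return c[:,:2]/c[:,2:]*f+[m["cx"],m["cy"]]
def tri(m1,p1,m2,p2):
    o1,d1=rays(m1,p1);o2,d2=rays(m2,p2);A=np.c_[d1[0],-d2[0]];t=np.linalg.lstsq(A,o2-o1,rcond=None)[0]
    a,b=o1+d1[0]*t[0],o2+d2[0]*t[1]; return (a+b)/2,np.linalg.norm(a-b)
HSV={"blue":((105,120,60),(125,255,255)),"green":((50,80,40),(85,255,200)),"orange":((5,130,120),(20,255,255)),
"yellow":((22,130,100),(34,255,255)),"red":((0,140,80),(6,255,255))}
def mask(im,c):
    if c=="black": return (im.max(2)<45).astype(np.uint8)*255
    if c=="white": return ((im.min(2)>205)).astype(np.uint8)*255
    return cv2.inRange(cv2.cvtColor(im,cv2.COLOR_BGR2HSV),*map(np.array,HSV[c]))
def blobs(im,c,z,m,amin=60,close=5):
    k=np.ones((close,close),np.uint8); M=cv2.morphologyEx(mask(im,c),cv2.MORPH_CLOSE,k)
    out=[]
    for q in cv2.findContours(M,cv2.RETR_EXTERNAL,cv2.CHAIN_APPROX_NONE)[0]:
        if cv2.contourArea(q)<amin: continue
        q=q[:,0]; w=plane(m,q,z); r=cv2.minAreaRect((w*1000).astype(np.float32))
        (cx,cy),(a,b),an=r
        if a<b:a,b,an=b,a,an+90   # an = long axis direction, deg from world x
        out.append((q.mean(0).round(0),np.round([cx,cy,a,b,(an+90)%180-90],1)))
    return out
E
python3 - <<'E'
from h import *
for n in("top","side"):
    im=cv2.imread(f"pics/a_{n}.png");m=optics.camera_model(n)
    for c,z in(("blue",.024),("green",.035),("black",.003),("white",.03),("yellow",.095),("orange",.08),("red",.08)):
        for b in blobs(im,c,z,m,40 if c in("orange","red","yellow") else 200,3): print(n,c,*b)
im=cv2.imread("pics/a_top.png")
cv2.imwrite("pics/b.png",cv2.resize(im[170:265,125:345],None,fx=3.6,fy=3.6,interpolation=cv2.INTER_CUBIC))
E
```

```text
top blue [386. 191.] [ 501.2 -416.4   88.7   68.9    3.6]
top blue [324. 154.] [ 631.8 -216.    90.2   65.7  -16.3]
top blue [226. 143.] [676.  110.   89.5  64.8   4.9]
top blue [167.  85.] [879.3 304.2 193.1 159.4  89.9]
top green [208. 216.] [436.4 170.7 197.5 114.4 -88. ]
top black [363. 317.] [  92.3 -324.4  164.1   42.1  -73.5]
top black [225. 105.] [812.7 108.  158.4  74.2 -80.8]
top black [  6. 222.] [ 448.2  793.7 1062.2  145.8    1.6]
top white [183. 217.] [433.8 229.8 326.  186.4 -88.1]
top white [387. 190.] [ 500.9 -417.8   70.7   47.3    3.9]
top white [324. 154.] [ 631.1 -216.8   70.2   46.5  -16.3]
top white [226. 142.] [676.3 109.9  70.1  47.2   5. ]
top white [320.  66.] [ 931.3 -214.5  124.2   92.1  -89.7]
top yellow [422. 213.] [ 419.7 -504.8   43.5   40.7   88.5]
top yellow [153. 214.] [ 4.361e+02  3.376e+02  9.140e+01  4.400e+01 -2.000e-01]
top yellow [107. 128.] [717.3 481.4  86.8  56.8  51.8]
top red [ 13. 200.] [498.3 786.   95.4  17.5  11.6]
top red [ 96. 120.] [7.509e+02 5.236e+02 2.690e+01 2.590e+01 3.000e-01]
top red [101.  87.] [860.2 510.1 199.8 153.7  90
[... 243 characters left out ...]
6  952.7  -52.8]
side green [470. 296.] [-205.3  249.4  250.1  249.9   89.5]
side green [252. 226.] [436.  171.8 195.3 108.4 -88.2]
side black [179. 329.] [544.5 554.7 325.8 218.   11.2]
side black [393. 213.] [ -8.6 -42.1 137.8 135.4  82.2]
side black [151. 198.] [815.9  98.2 176.6  71.1 -80.6]
side black [271. 170.] [ 452.  -177.8  198.2  154.9   85.2]
side black [358.  98.] [  204.5 -1164.5  2141.8    45.4   -88.2]
side yellow [115. 281.] [710.1 519.3 134.8  55.9 -48.9]
side yellow [235. 254.] [435.  345.7  89.   49.   -2.1]
side orange [296. 118.] [ 414.9 -438.4   63.3   40.4  -78.7]
side red [110. 257.] [776.8 437.1  34.7  22.5 -54.4]
side red [ 65. 282.] [849.8 539.7 224.6 177.7  90. ]
```

View pics/b.png

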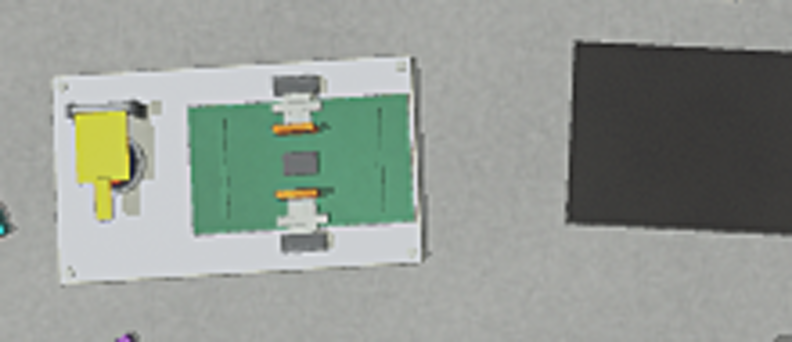

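The crop shows the yellow tab over the vent, with its tongue towards -x, at crop (104,200). The orange tabs are at (296,128) and (297,194). Sizes match those given: deck 326x186, cassettes 89x66. Next I'll measure the mat and plan the approach to the tab.

```bash
cat >> h.py <<'E'
def down(yaw): # tool down, tool x at yaw deg
    return R.from_euler("z",yaw,degrees=True)*R.from_euler("x",180,degrees=True)
def plan(wps,p=None,r=None,s=36,t=7,lead=None):
    """wps: (x,y,z mm, yaw deg|Rotation|None). prints rows: turn first, then shift"""
    st=get_state(); p=st["tool_pos"]*1000 if p is None else np.array(p,float); r=R.from_quat(st["orientation"]) if r is None else r
    for w in wps:
        q=w[3]
        if q is not None:
            q=q if isinstance(q,R) else down(q)
            v=(r.inv()*q).as_rotvec(degrees=True); n=max(1,int(np.ceil(np.linalg.norm(v)/t)))
            print(f"turn {n} x",np.round(v/n,2).tolist()); r=q
        d=r.inv().apply(np.array(w[:3])-p); n=max(1,int(np.ceil(np.linalg.norm(d)/s)))
        print(f"shift {n} x",np.round(d/n/1000,4).tolist()); p=np.array(w[:3],float)
def st():
    s=get_state(); r=R.from_quat(s["orientation"]); x=r.as_matrix()
    print("t%.1f p"%s["time"],(s["tool_pos"]*1000).round(1),"yaw %.1f"%np.degrees(np.arctan2(x[1,0],x[0,0])),"z",x[:,2].round(3),"q",s["qpos"].round(2),"F",s["ft_force"].round(1),"w %.1f"%(s["width"]*1000))
E
python3 - <<'E'
from h import *
im=cv2.imread("pics/a_top.png");m=optics.camera_model("top")
M=(im.max(2)<85).astype(np.uint8)*255;M[:,:270]=0;M[:,360:]=0;M[:170]=0;M[245:]=0
q=cv2.findContours(M,cv2.RETR_EXTERNAL,cv2.CHAIN_APPROX_NONE)[0];q=max(q,key=cv2.contourArea)[:,0]
print("mat",cv2.minAreaRect((plane(m,q,.003)*1000).astype(np.float32)))
print("flange,holder",plane(m,[[267,141],[175,151]],.03)*1000)
plan([(540,-100,210,1.9),(404,337,190,None),(402,337,105,None)])
E
```

```text
mat ((453.0328369140625, -185.0821533203125), (218.3203125, 168.0099639892578), 85.56695556640625)
flange,holder [[677.59069982 -28.86675065]
 [652.23401961 277.02889431]]
turn 3 x [-0.03, 0.0, 5.13]
shift 17 x [0.0226, -0.0256, -0.0004]
shift 13 x [-0.0093, -0.0339, 0.0015]
shift 3 x [-0.0007, -0.0, 0.0283]
```

Request:
drive_tool([
  [0, 0, 0, 0, 0, 5.13, 0],
  [0, 0, 0, 0, 0, 5.13, 0],
  [0, 0, 0, 0, 0, 5.13, 0],
  [0.0226, -0.0256, 0, 0, 0, 0, 0],
  [0.0226, -0.0256, 0, 0, 0, 0, 0],
  [0.0226, -0.0256, 0, 0, 0, 0, 0],
  [0.0226, -0.0256, 0, 0, 0, 0, 0],
  [0.0226, -0.0256, 0, 0, 0, 0, 0],
  [0.0226, -0.0256, 0, 0, 0, 0, 0],
  [0.0226, -0.0256, 0, 0, 0, 0, 0],
  [0.0226, -0.0256, 0, 0, 0, 0, 0],
  [0.0226, -0.0256, 0, 0, 0, 0, 0],
  [0.0226, -0.0256, 0, 0, 0, 0, 0],
  [0.0226, -0.0256, 0, 0, 0, 0, 0],
  [0.0226, -0.0256, 0, 0, 0, 0, 0],
  [0.0226, -0.0256, 0, 0, 0, 0, 0],
  [0.0226, -0.0256, 0, 0, 0, 0, 0],
  [0.0226, -0.0256, 0, 0, 0, 0, 0],
  [0.0226, -0.0256, 0, 0, 0, 0, 0],
  [0.0226, -0.0256, 0, 0, 0, 0, 0],
])

```text
time: 1.82
tool_pos: [0.541, -0.0997, 0.2034]
orientation: [1.0, 0.017, -0.0, -0.0]
ft_force: [0.2, -1.3, -0.5]
width: 0.0851
```

Request:
drive_tool([
  [-0.0093, -0.0339, 0.0015, 0, 0, 0, 0],
  [-0.0093, -0.0339, 0.0015, 0, 0, 0, 0],
  [-0.0093, -0.0339, 0.0015, 0, 0, 0, 0],
  [-0.0093, -0.0339, 0.0015, 0, 0, 0, 0],
  [-0.0093, -0.0339, 0.0015, 0, 0, 0, 0],
  [-0.0093, -0.0339, 0.0015, 0, 0, 0, 0],
  [-0.0093, -0.0339, 0.0015, 0, 0, 0, 0],
  [-0.0093, -0.0339, 0.0015, 0, 0, 0, 0],
  [-0.0093, -0.0339, 0.0015, 0, 0, 0, 0],
  [-0.0093, -0.0339, 0.0015, 0, 0, 0, 0],
  [-0.0093, -0.0339, 0.0015, 0, 0, 0, 0],
  [-0.0093, -0.0339, 0.0015, 0, 0, 0, 0],
  [-0.0093, -0.0339, 0.0015, 0, 0, 0, 0],
  [0, 0, 0, 0, 0, 0, 0],
  [0, 0, 0, 0, 0, 0, 0],
])

```text
time: 3.07
tool_pos: [0.404, 0.3366, 0.1836]
orientation: [1.0, 0.019, -0.0, 0.0]
ft_force: [0.2, -0.6, 0.8]
width: 0.0852
```

```bash
python3 - <<'E'
from h import *
st()
m=optics.camera_model("wrist");im=optics.get_image("wrist");cv2.imwrite("pics/c.png",im)
for b in blobs(im,"yellow",.097,m,200,3): print(*b)
im=optics.get_image("side")
for b in blobs(im,"yellow",.097,optics.camera_model("side"),40,3): print(*b)
print(pix(m,[[.404,.337,.097],[.489,.340,.097]]))
E
```

```text
t3.1 p [404.  336.6 183.6] yaw 2.1 z [-0.001 -0.001 -1.   ] q [ 0.61  0.26  1.64 -0.    1.25  2.15] F [ 0.2 -0.6  0.8] w 85.2
[247. 144.] [436.8 338.4  93.3  44.    2.1]
[115. 281.] [709.7 521.4 134.9  55.  -50. ]
[235. 254.] [433.7 346.5  89.4  49.3   1.1]
[[247.39827609 188.45590611]
 [247.42520218  87.69821702]]
```

View pics/c.png

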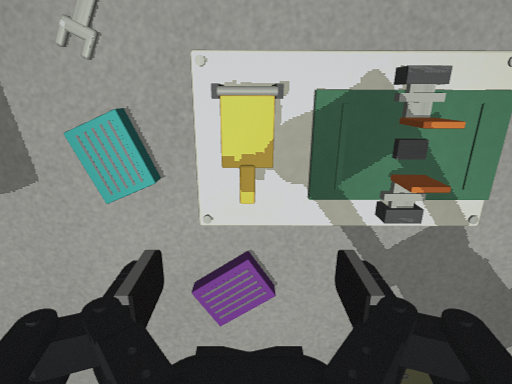

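The wrist view shows the tongue tip at (247,203), straight below the fingers and in line with the plan. The orange tabs are at (430,124) and (420,183). I'll go down and pinch.

Request:
drive_tool([
  [-0.001, 0, 0.025, 0, 0, 0, 0],
  [0, 0, 0.025, 0, 0, 0, 0],
  [0, 0, 0.025, 0, 0, 0, 120],
  [0, 0, 0.023, 0, 0, 0, 150],
  [0, 0, 0, 0, 0, 0, 180],
  [0, 0, 0, 0, 0, 0, 255],
  [0, 0, 0, 0, 0, 0, 255],
  [0, 0, 0, 0, 0, 0, 255],
  [0, 0, 0, 0, 0, 0, 255],
  [0, 0, 0, 0, 0, 0, 255],
], squeeze=25)

```text
time: 4.0
tool_pos: [0.4049, 0.3356, 0.0875]
orientation: [1.0, 0.017, 0.001, -0.001]
ft_force: [0.5, -0.0, 0.4]
width: -0.0002
```

```bash
python3 - <<'E'
from h import *
st()
import numpy as np
# grasp point arc about hinge (489.5, z 90); tool down; TCP=grasp-8 z. grasp start angle
s=get_state()["tool_pos"]*1000; gx,gz=s[0]-489.5,s[2]+8-90; r=np.hypot(gx,gz);a0=np.arctan2(gz,-gx)
print(r,a0)
A=a0+np.radians(np.arange(0,121,7.5)); X=-r*np.cos(A);Z=r*np.sin(A)
for a,x,z in zip(np.degrees(A),np.diff(X),np.diff(Z)): print(round(a,1),round(x/1000,4),round(-z/1000,4))
E
```

```text
t4.0 p [404.9 335.6  87.5] yaw 1.9 z [ 0.002  0.002 -1.   ] q [ 0.61  0.36  1.77 -0.    1.02  2.15] F [ 0.5 -0.   0.4] w -0.2
84.81550591057405 0.06433303837347912
3.7 0.0014 -0.011
11.2 0.0029 -0.0107
18.7 0.0042 -0.0103
26.2 0.0055 -0.0096
33.7 0.0067 -0.0088
41.2 0.0078 -0.0079
48.7 0.0088 -0.0068
56.2 0.0096 -0.0056
63.7 0.0102 -0.0043
71.2 0.0107 -0.0029
78.7 0.011 -0.0015
86.2 0.0111 -0.0
93.7 0.011 0.0014
101.2 0.0107 0.0029
108.7 0.0103 0.0042
116.2 0.0096 0.0055
```

```bash
python3 - <<'E'
from h import *
im=optics.get_image("wrist");side=optics.get_image("side")
cv2.imwrite("pics/d.png",np.hstack([im,cv2.resize(side[200:312,180:300],(412,384),interpolation=cv2.INTER_CUBIC)])[:, :924][:, ::1])
a=cv2.imread("pics/d.png");cv2.imwrite("pics/d.png",cv2.resize(a,None,fx=.85,fy=.85))
E
```

```text
(no output)
```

View pics/d.png

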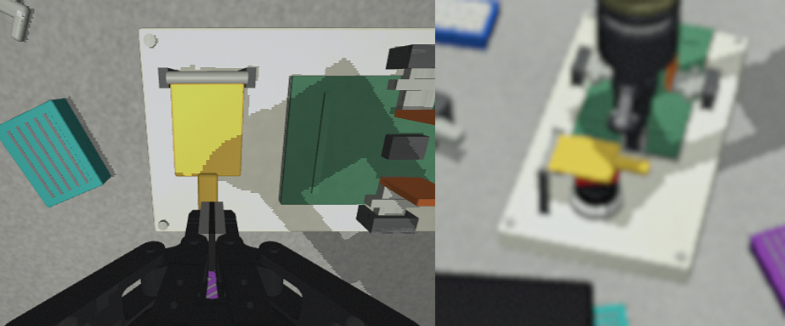

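```bash
python3 - <<'E'
from h import *
m=optics.camera_model("wrist")
for z in(.0765,.087,.097,.107,.117): print(z,pix(m,[[.405,.336,z],[.394,.336,z],[.416,.336,z],[.390,.337,z]]).round(0).tolist())
s=optics.camera_model("side")
for z in(.077,.097,.117): print(z,pix(s,[[.405,.336,z],[.39,.337,z]]).round(0).tolist())
E
```

```text
0.0765 [[247.0, 223.0], [246.0, 238.0], [247.0, 207.0], [245.0, 243.0]]
0.087 [[247.0, 230.0], [246.0, 246.0], [247.0, 213.0], [244.0, 251.0]]
0.097 [[247.0, 237.0], [246.0, 254.0], [247.0, 220.0], [244.0, 260.0]]
0.107 [[247.0, 245.0], [246.0, 263.0], [247.0, 227.0], [244.0, 269.0]]
0.117 [[246.0, 255.0], [246.0, 273.0], [247.0, 236.0], [244.0, 279.0]]
0.077 [[247.0, 259.0], [252.0, 260.0]]
0.097 [[247.0, 254.0], [253.0, 255.0]]
0.117 [[248.0, 249.0], [253.0, 250.0]]
```

```bash
python3 - <<'E'
from h import *
m=optics.camera_model("wrist");s=get_state();V=m["view"];r=R.from_quat(s["orientation"]).as_matrix()
o=-V[:3,:3].T@V[:3,3]; print("cam in tool",(r.T@(o-s["tool_pos"])*1000).round(1))
for t in(-30,-20,-13,-2,0,11): # point on tool axis, open finger inner tips +-42.5, front edge x=+11
    P=s["tool_pos"]+np.array([[0,0,t],[11,0,t],[11,42.5,t],[-11,42.5,t],[11,-42.5,t]])/1000@r.T
    print(t,pix(m,P).round(0).tolist(),"depth",((P@V[:3,:3].T+V[:3,3])[:,2]*1000).round(0))
im=optics.get_image("wrist"); cv2.imwrite("pics/e.png",cv2.resize(im[180:384,130:370],None,fx=3.2,fy=2.9,interpolation=cv2.INTER_CUBIC))
E
```

```text
cam in tool [  81.1    0.6 -169.4]
-30 [[248.0, 256.0], [247.0, 237.0], [330.0, 237.0], [327.0, 274.0], [165.0, 237.0]] depth [158. 154. 154. 161. 154.]
-20 [[248.0, 246.0], [248.0, 228.0], [325.0, 228.0], [322.0, 264.0], [170.0, 228.0]] depth [167. 164. 164. 171. 164.]
-13 [[248.0, 240.0], [248.0, 223.0], [322.0, 223.0], [320.0, 257.0], [173.0, 223.0]] depth [174. 170. 171. 177. 170.]
-2 [[248.0, 232.0], [248.0, 216.0], [318.0, 216.0], [316.0, 248.0], [177.0, 216.0]] depth [184. 181. 181. 188. 181.]
0 [[248.0, 231.0], [248.0, 214.0], [317.0, 214.0], [315.0, 247.0], [178.0, 214.0]] depth [186. 183. 183. 190. 183.]
11 [[248.0, 223.0], [248.0, 208.0], [314.0, 208.0], [311.0, 239.0], [182.0, 208.0]] depth [197. 193. 193. 200. 193.]
```

View pics/e.png

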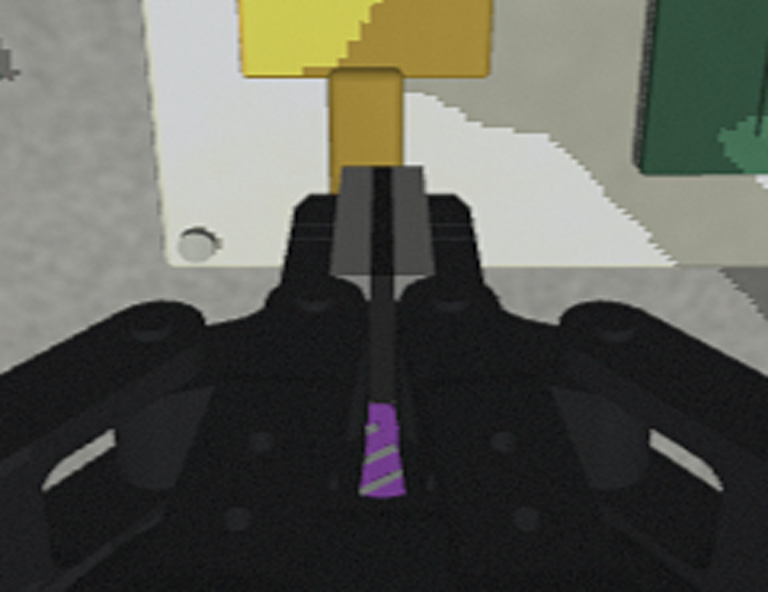

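The closed fingers show their tip edge at crop (380,168). That, and the side view, put the tips above the tongue, about 30–40 mm further back than I assumed. I'll open, go lower (still clear of the deck either way) and close again. The width will settle it.

Request:
drive_tool([
  [0, 0, -0.01, 0, 0, 0, 0],
  [0, 0, 0, 0, 0, 0, 0],
  [0, 0, 0, 0, 0, 0, 0],
  [0, 0, 0, 0, 0, 0, 0],
  [0, 0, 0.015, 0, 0, 0, 0],
  [0, 0, 0.015, 0, 0, 0, 0],
  [0, 0, 0.014, 0, 0, 0, 0],
  [0, 0, 0, 0, 0, 0, 150],
  [0, 0, 0, 0, 0, 0, 255],
  [0, 0, 0, 0, 0, 0, 255],
  [0, 0, 0, 0, 0, 0, 255],
  [0, 0, 0, 0, 0, 0, 255],
  [0, 0, 0, 0, 0, 0, 255],
])

```text
time: 5.23
tool_pos: [0.4045, 0.3382, 0.0532]
orientation: [1.0, 0.016, 0.001, -0.003]
ft_force: [-7.5, 15.1, 0.7]
width: 0.0131
```

```bash
python3 - <<'E'
from h import *
st()
E
```

```text
t5.2 p [404.5 338.2  53.2] yaw 1.8 z [ 0.001  0.006 -1.   ] q [0.61 0.4  1.8  0.01 0.93 2.15] F [-7.5 15.1  0.7] w 13.1
```

The opening is 13 mm, so the tongue is held. The fingers' real reference sits about 40 mm behind the reported TCP. Next I'll swing the tab along its arc.

Request:
drive_tool([
  [0.0008, 0, -0.011, 0, 0, 0, 255],
  [0.0022, 0, -0.011, 0, 0, 0, 255],
  [0.0036, 0, -0.0105, 0, 0, 0, 255],
  [0.0049, 0, -0.01, 0, 0, 0, 255],
  [0.0062, 0, -0.0092, 0, 0, 0, 255],
  [0.0073, 0, -0.0084, 0, 0, 0, 255],
  [0.0083, 0, -0.0073, 0, 0, 0, 255],
  [0.0092, 0, -0.0062, 0, 0, 0, 255],
  [0.01, 0, -0.0049, 0, 0, 0, 255],
  [0.0105, 0, -0.0036, 0, 0, 0, 255],
  [0.011, 0, -0.0022, 0, 0, 0, 255],
  [0.0111, 0, -0.0007, 0, 0, 0, 255],
  [0.0111, 0, 0.0007, 0, 0, 0, 255],
  [0.011, 0, 0.0022, 0, 0, 0, 255],
  [0.0105, 0, 0.0036, 0, 0, 0, 255],
  [0, 0, 0, 0, 0, 0, 255],
])

```text
time: 6.57
tool_pos: [0.5239, 0.3424, 0.1315]
orientation: [1.0, 0.016, 0.001, -0.003]
ft_force: [-0.5, 7.2, 3.6]
width: 0.0131
```

```bash
python3 - <<'E'
from h import *
st()
im=optics.get_image("wrist");side=optics.get_image("side")
a=np.hstack([im,cv2.resize(side[200:312,180:300],(412,384),interpolation=cv2.INTER_CUBIC)])
cv2.imwrite("pics/f.png",cv2.resize(a,None,fx=.85,fy=.85))
E
```

```text
t6.6 p [523.9 342.4 131.5] yaw 1.9 z [ 0.003  0.006 -1.   ] q [0.51 0.43 1.5  0.   1.21 2.05] F [-0.5  7.2  3.6] w 13.1
```

View pics/f.png

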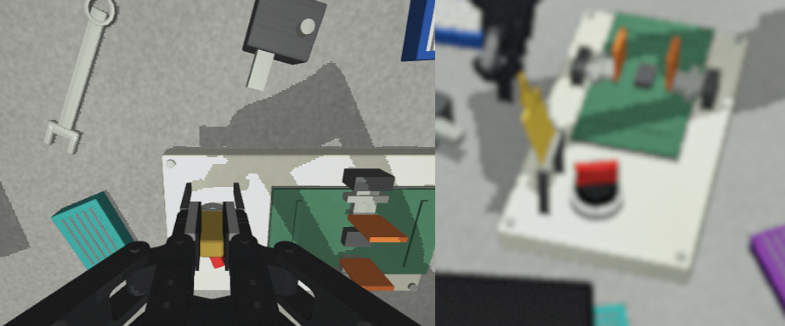

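The tab is past upright and held, leaning to +x. The side view shows the red wing on the cap. I'll release the tab, rise and move back to view the cap.

Request:
drive_tool([
  [0, 0, 0, 0, 0, 0, 100],
  [0, 0, 0, 0, 0, 0, 0],
  [0, 0, 0, 0, 0, 0, 0],
  [0, 0, 0, 0, 0, 0, 0],
  [0, 0, -0.025, 0, 0, 0, 0],
  [0, 0, -0.03, 0, 0, 0, 0],
  [-0.03, 0, 0, 0, 0, 0, 0],
  [-0.03, 0.001, 0, 0, 0, 0, 0],
  [-0.03, 0.001, 0, 0, 0, 0, 0],
  [-0.03, 0.001, 0, 0, 0, 0, 0],
  [0, 0, 0, 0, 0, 0, 0],
  [0, 0, 0, 0, 0, 0, 0],
])

```text
time: 7.67
tool_pos: [0.4001, 0.3314, 0.1859]
orientation: [1.0, 0.017, -0.0, 0.0]
ft_force: [0.9, 0.8, 0.2]
width: 0.0855
```

```bash
python3 - <<'E'
from h import *
st()
m=optics.camera_model("wrist");im=optics.get_image("wrist")
for c,z in(("red",.086),("yellow",.1)):
    for b in blobs(im,c,z,m,100,3): print(c,*b)
cv2.imwrite("pics/g.png",im)
for n in("side","top"):
    i=optics.get_image(n);mm=optics.camera_model(n)
    for c,z in(("red",.086),("yellow",.14)):
      for b in blobs(i,c,z,mm,30,3): print(n,c,*b)
E
```

```text
t7.7 p [400.1 331.4 185.9] yaw 2.0 z [-0. -0. -1.] q [ 0.61  0.24  1.65 -0.    1.25  2.15] F [0.9 0.8 0.2] w 85.5
red [241. 138.] [441.8 338.8  43.3  12.1  22. ]
yellow [239.  41.] [517.6 342.7  56.9  52.5   2. ]
side red [235. 259.] [435.7 353.9  33.5  29.1  17.1]
side red [110. 256.] [772.4 441.7  33.4  21.7 -52.6]
side red [ 65. 282.] [845.8 543.7 222.8 175.6  90. ]
side yellow [115. 281.] [686.  550.2 128.6  53.4 -48.9]
side yellow [208. 241.] [514.  357.3 111.7  32.3 -36.4]
top red [ 13. 200.] [497.7 783.   95.   17.5  11.6]
top red [ 96. 120.] [749.4 520.1  29.3  26.3  88.4]
top red [101.  87.] [858.2 508.2 199.1 153.1  90. ]
top yellow [422. 212.] [ 420.4 -489.2   45.6   42.1   -1.5]
top yellow [150. 188.] [519.3 338.3  77.4  43.   12.5]
top yellow [107. 128.] [706.  467.8  84.2  55.1  51.8]
```

View pics/g.png

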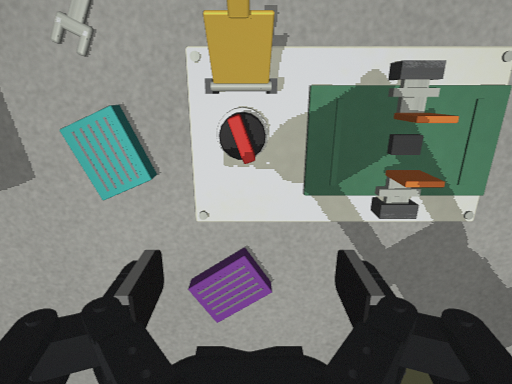

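The tab lies flipped right back at (239,40). The red wing is centred at world (442,339), pointing 22° (image (241,138), measured 43x12). Next I'll plan the cap grip.

```bash
python3 - <<'E'
from h import *
plan([(441.8,338.8,140,22),(441.8,338.8,44,None)],s=32)
E
```

```text
turn 3 x [-0.01, -0.03, -6.71]
shift 2 x [0.0192, 0.0043, 0.023]
shift 3 x [0.0, -0.0, 0.032]
```

Request:
drive_tool([
  [0, 0, 0, 0, 0, -6.7, 0],
  [0, 0, 0, 0, 0, -6.7, 0],
  [0, 0, 0, 0, 0, -6.7, 0],
  [0.0192, 0.0043, 0.023, 0, 0, 0, 0],
  [0.0192, 0.0043, 0.023, 0, 0, 0, 0],
  [0, 0, 0.025, 0, 0, 0, 0],
  [0, 0, 0.025, 0, 0, 0, 0],
  [0, 0, 0.025, 0, 0, 0, 0],
  [0, 0, 0.021, 0, 0, 0, 0],
  [0, 0, 0, 0, 0, 0, 0],
  [0, 0, 0, 0, 0, 0, 150],
  [0, 0, 0, 0, 0, 0, 200],
  [0, 0, 0, 0, 0, 0, 255],
  [0, 0, 0, 0, 0, 0, 255],
  [0, 0, 0, 0, 0, 0, 255],
  [0, 0, 0, 0, 0, 0, 255],
], squeeze=40)

```text
time: 9.15
tool_pos: [0.4411, 0.339, 0.0447]
orientation: [0.982, 0.191, 0.001, -0.001]
ft_force: [-3.5, 8.1, 6.0]
width: 0.0123
```

```bash
python3 - <<'E'
from h import *
st()
E
```

```text
t9.2 p [441.1 339.   44.7] yaw 22.0 z [ 0.002  0.002 -1.   ] q [0.58 0.45 1.75 0.   0.95 1.77] F [-3.5  8.1  6. ] w 12.3
```

Request:
drive_tool([
  [0, 0, -0.0002, 0, 0, -6.8, 255],
  [0, 0, -0.0002, 0, 0, -6.8, 255],
  [0, 0, -0.0002, 0, 0, -6.8, 255],
  [0, 0, -0.0002, 0, 0, -6.8, 255],
  [0, 0, -0.0002, 0, 0, -6.8, 255],
  [0, 0, -0.0002, 0, 0, -6.8, 255],
  [0, 0, -0.0002, 0, 0, -6.8, 255],
  [0, 0, -0.0002, 0, 0, -6.8, 255],
  [0, 0, -0.0002, 0, 0, -6.8, 255],
  [0, 0, -0.0002, 0, 0, -6.8, 255],
  [0, 0, -0.0002, 0, 0, -6.8, 255],
  [0, 0, -0.0002, 0, 0, -6.8, 255],
  [0, 0, -0.0002, 0, 0, -6.8, 255],
  [0, 0, -0.0002, 0, 0, -6.8, 255],
  [0, 0, -0.0002, 0, 0, -6.8, 255],
  [0, 0, -0.0002, 0, 0, -6.8, 255],
  [0, 0, -0.0002, 0, 0, -6.8, 255],
  [0, 0, -0.0002, 0, 0, -6.8, 255],
  [0, 0, -0.0002, 0, 0, -6.8, 255],
  [0, 0, -0.0002, 0, 0, -6.8, 255],
])

```text
time: 10.82
tool_pos: [0.4405, 0.3399, 0.0491]
orientation: [0.188, 0.982, 0.002, 0.0]
ft_force: [-2.7, 2.7, 6.3]
width: 0.0106
```

Request:
drive_tool([
  [0, 0, -0.0003, 0, 0, -6.8, 255],
  [0, 0, -0.0003, 0, 0, -6.8, 255],
  [0, 0, -0.0003, 0, 0, -6.8, 255],
  [0, 0, -0.0003, 0, 0, -6.8, 255],
  [0, 0, -0.0003, 0, 0, -6, 255],
  [0, 0, 0, 0, 0, -3, 255],
  [0, 0, 0, 0, 0, 0, 255],
])

```text
time: 11.4
tool_pos: [0.4403, 0.3397, 0.0502]
orientation: [-0.123, 0.992, 0.001, 0.0]
ft_force: [-1.9, 3.8, 4.9]
width: 0.0107
```

```bash
python3 - <<'E'
from h import *
st();print(get_state()["torque"],get_state()["joint_torque"])
E
```

```text
t11.4 p [440.3 339.7  50.2] yaw -165.9 z [ 0.     0.003 -1.   ] q [ 0.58  0.44  1.74  0.    0.96 -1.24] F [-1.9  3.8  4.9] w 10.7
[ 0.56301354  0.51316354 -0.70071258] [ -1.34874869 -44.81258869 -17.78775752  -1.6389028   -0.3289752
  -1.33532949]
```

Request:
drive_tool([
  [0, 0, 0, 0, 0, 0, 100],
  [0, 0, 0, 0, 0, 0, 0],
  [0, 0, 0, 0, 0, 0, 0],
  [0, 0, 0, 0, 0, 0, 0],
  [0, 0, -0.03, 0, 0, 0, 0],
  [0, 0, -0.03, 0, 0, 0, 0],
  [0, 0, -0.03, 0, 0, 0, 0],
  [0.035, 0, -0.025, 0, 0, 0, 0],
  [0, 0, 0, 0, 0, 0, 0],
  [0, 0, 0, 0, 0, 0, 0],
])

```text
time: 12.23
tool_pos: [0.4073, 0.33, 0.1649]
orientation: [-0.124, 0.992, 0.0, 0.001]
ft_force: [0.4, -1.0, -0.9]
width: 0.0854
```

```bash
python3 - <<'E'
from h import *
st()
m=optics.camera_model("wrist");im=optics.get_image("wrist")
for b in blobs(im,"red",.092,m,100,3): print("red",*b)
cv2.imwrite("pics/h.png",im)
i=optics.get_image("top");mm=optics.camera_model("top")
for c,z in(("red",.092),("yellow",.14)):
  for b in blobs(i,c,z,mm,10,3): print("top",c,*b)
E
```

```text
t12.2 p [407.3 330.  164.9] yaw -165.8 z [ 0.002  0.001 -1.   ] q [ 0.6   0.27  1.67 -0.    1.2  -1.22] F [ 0.4 -1.  -0.9] w 85.4
red [250. 224.] [435.8 337.7  48.6  12.1  11.2]
top red [152. 210.] [452.7 340.5  15.8  13.2  44. ]
top red [ 13. 200.] [497.1 780.   94.7  17.4  11.6]
top red [ 96. 120.] [747.8 518.1  29.2  26.2  88.4]
top red [101.  87.] [856.1 506.2 198.3 152.5  90. ]
top yellow [ 27. 229.] [401.8 711.4  20.1   9.5  12.4]
top yellow [ 25. 219.] [432.9 717.6  20.9   9.5  12.5]
top yellow [423. 212.] [ 418.9 -491.8   47.5   46.7   36.9]
top yellow [ 23. 209.] [464.9 723.5  21.9   9.2   1.3]
top yellow [ 21. 198.] [497.3 730.3  18.9   9.2   1.3]
top yellow [ 19. 188.] [528.3 737.2  19.    9.2   1.3]
top yellow [150. 188.] [519.3 338.3  77.4  43.   12.5]
top yellow [107. 128.] [706.  467.8  84.2  55.1  51.8]
```

The wing now points 11° (= 191°), exactly 3.3 rad from tight, so the vent is open. Next the cover.

```bash
python3 - <<'E'
from h import *
plan([(436.3,170.5,120,91.9),(436.3,170.5,18,None)],s=35)
E
```

```text
turn 15 x [-0.0, 0.0, 6.82]
shift 5 x [-0.032, 0.0047, 0.0086]
shift 3 x [-0.0, -0.0, 0.034]
```

Request:
drive_tool([
  [0, 0, 0, 0, 0, 6.82, 0],
  [0, 0, 0, 0, 0, 6.82, 0],
  [0, 0, 0, 0, 0, 6.82, 0],
  [0, 0, 0, 0, 0, 6.82, 0],
  [0, 0, 0, 0, 0, 6.82, 0],
  [0, 0, 0, 0, 0, 6.82, 0],
  [0, 0, 0, 0, 0, 6.82, 0],
  [0, 0, 0, 0, 0, 6.82, 0],
  [0, 0, 0, 0, 0, 6.82, 0],
  [0, 0, 0, 0, 0, 6.82, 0],
  [0, 0, 0, 0, 0, 6.82, 0],
  [0, 0, 0, 0, 0, 6.82, 0],
  [0, 0, 0, 0, 0, 6.82, 0],
  [0, 0, 0, 0, 0, 6.82, 0],
  [0, 0, 0, 0, 0, 6.82, 0],
  [-0.032, 0.0047, 0, 0, 0, 0, 0],
  [-0.032, 0.0047, 0, 0, 0, 0, 0],
  [-0.032, 0.0047, 0, 0, 0, 0, 0],
  [-0.032, 0.0047, 0, 0, 0, 0, 0],
  [-0.032, 0.0047, 0, 0, 0, 0, 0],
])

```text
time: 14.0
tool_pos: [0.4365, 0.1693, 0.1617]
orientation: [0.695, 0.719, -0.001, -0.001]
ft_force: [0.9, -0.4, -0.1]
width: 0.0851
```

Request:
drive_tool([
  [0, 0, 0, 0, 0, 0, 0],
  [0, 0, 0, 0, 0, 0, 0],
  [0, 0, 0, 0, 0, 0, 0],
])

```text
time: 14.25
tool_pos: [0.4367, 0.171, 0.1623]
orientation: [0.696, 0.718, -0.001, -0.001]
ft_force: [-1.0, 0.1, -0.0]
width: 0.0857
```

```bash
python3 - <<'E'
from h import *
st()
m=optics.camera_model("wrist");im=optics.get_image("wrist");cv2.imwrite("pics/i.png",im)
for c,z in(("green",.035),("orange",.088),("red",.092)):
  for b in blobs(im,c,z,m,60,3): print(c,*b)
E
```

```text
t14.2 p [436.7 171.  162.3] yaw 91.8 z [-0.002  0.    -1.   ] q [0.28 0.2  1.78 0.   1.17 0.25] F [-1.   0.1 -0. ] w 85.7
green [249. 169.] [436.7 169.4 201.5 116.  -88. ]
orange [283. 193.] [465.9 170.7  35.2   6.1 -87.8]
orange [215. 192.] [407.2 168.8  35.3   6.   90. ]
```

View pics/i.png

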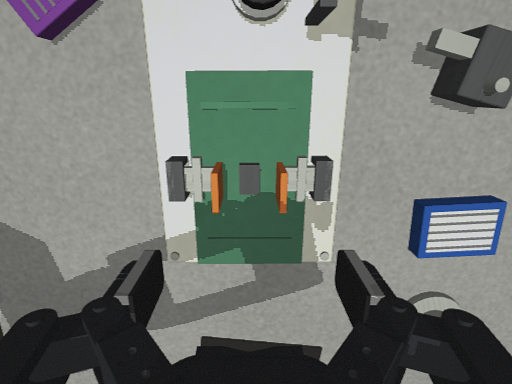

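The wrist view shows the cover (201x116) with the orange tabs at (215,192) and (283,193), centred at world (436.5,169.8) under the jaws. I'll go down.

Request:
drive_tool([
  [-0.001, 0, 0.03, 0, 0, 0, 0],
  [0, 0, 0.03, 0, 0, 0, 0],
  [0, 0, 0.03, 0, 0, 0, 0],
  [0, 0, 0.02, 0, 0, 0, 0],
  [0, 0, 0.015, 0, 0, 0, 0],
  [0, 0, 0.01, 0, 0, 0, 0],
  [0, 0, 0.007, 0, 0, 0, 0],
  [0, 0, 0, 0, 0, 0, 0],
  [0, 0, 0, 0, 0, 0, 0],
])

```text
time: 15.05
tool_pos: [0.4365, 0.1708, 0.0211]
orientation: [0.695, 0.719, -0.0, -0.0]
ft_force: [0.6, -0.8, -0.1]
width: 0.0855
```

Request:
drive_tool([
  [0, 0, 0, 0, 0, 0, 60],
  [0, 0, 0, 0, 0, 0, 120],
  [0, 0, 0, 0, 0, 0, 200],
  [0, 0, 0, 0, 0, 0, 255],
  [0, 0, 0, 0, 0, 0, 255],
  [0, 0, 0, 0, 0, 0, 255],
  [0, 0, 0, 0, 0, 0, 255],
  [0, 0, 0, 0, 0, 0, 255],
], squeeze=60)

```text
time: 15.72
tool_pos: [0.4372, 0.1703, 0.0233]
orientation: [0.695, 0.719, 0.001, 0.0]
ft_force: [-2.8, 0.4, 13.2]
width: 0.0413
```

```bash
python3 - <<'E'
from h import *
st()
m=optics.camera_model("wrist");im=optics.get_image("wrist");cv2.imwrite("pics/j.png",im)
E
```

```text
t15.7 p [437.2 170.3  23.3] yaw 91.9 z [ 0.002  0.001 -1.   ] q [0.28 0.39 1.96 0.   0.8  0.25] F [-2.8  0.4 13.2] w 41.3
```

View pics/j.png

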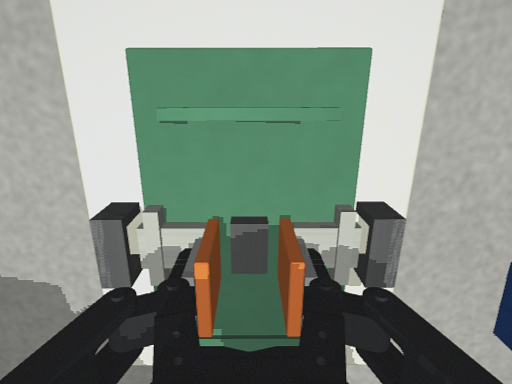

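The tabs are squeezed to about 41–44 mm and both bolts look drawn in clear of the keepers. I'll lift straight up.

Request:
drive_tool([
  [0, 0, -0.006, 0, 0, 0, 255],
  [0, 0, -0.01, 0, 0, 0, 255],
  [0, 0, -0.012, 0, 0, 0, 255],
  [0, 0, -0.015, 0, 0, 0, 255],
  [0, 0, -0.02, 0, 0, 0, 255],
  [0, 0, -0.025, 0, 0, 0, 255],
  [0, 0, -0.02, 0, 0, 0, 255],
  [0, 0, 0, 0, 0, 0, 255],
  [0, 0, 0, 0, 0, 0, 255],
])

```text
time: 16.52
tool_pos: [0.4373, 0.1701, 0.1302]
orientation: [0.695, 0.719, 0.001, 0.001]
ft_force: [-1.2, 0.6, -4.0]
width: 0.0412
```

```bash
python3 - <<'E'
from h import *
st()
i=optics.get_image("side")
plan([(453,-185,130,85.6),(453,-185,-2,None)],s=30)
im=optics.get_image("wrist")
cv2.imwrite("pics/k.png",np.hstack([cv2.resize(i[150:300,150:350],(400,300)),im[84:384,100:500]]))
E
```

```text
t16.5 p [437.3 170.1 130.2] yaw 91.9 z [ 0.003  0.001 -1.   ] q [ 0.28  0.23  1.83 -0.    1.08  0.25] F [-1.2  0.6 -4. ] w 41.2
turn 1 x [-0.0, 0.0, 6.29]
shift 12 x [-0.0294, 0.0037, -0.0001]
shift 5 x [0.0, -0.0, 0.0264]
```

View pics/k.png

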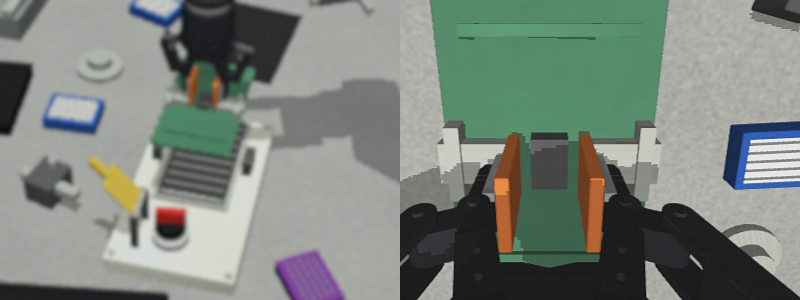

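The cover is off and hanging level, and the bay grating is exposed. I'll carry it to the mat at (453,-185), yaw -4.4°.

Request:
drive_tool([
  [0, 0, 0, 0, 0, 6.3, 255],
  [-0.02, 0.0037, 0, 0, 0, 0, 255],
  [-0.0294, 0.0037, 0, 0, 0, 0, 255],
  [-0.0294, 0.0037, 0, 0, 0, 0, 255],
  [-0.0294, 0.0037, 0, 0, 0, 0, 255],
  [-0.0294, 0.0037, 0, 0, 0, 0, 255],
  [-0.0294, 0.0037, 0, 0, 0, 0, 255],
  [-0.0294, 0.0037, 0, 0, 0, 0, 255],
  [-0.0294, 0.0037, 0, 0, 0, 0, 255],
  [-0.0294, 0.0037, 0, 0, 0, 0, 255],
  [-0.0294, 0.0037, 0, 0, 0, 0, 255],
  [-0.0294, 0.0037, 0, 0, 0, 0, 255],
  [-0.0294, 0.0037, 0, 0, 0, 0, 255],
  [-0.0094, 0, 0, 0, 0, 0, 255],
  [0, 0, 0.025, 0, 0, 0, 255],
  [0, 0, 0.025, 0, 0, 0, 255],
  [0, 0, 0.025, 0, 0, 0, 255],
  [0, 0, 0.02, 0, 0, 0, 255],
  [0, 0, 0.015, 0, 0, 0, 255],
  [0, 0, 0, 0, 0, 0, 255],
])

```text
time: 18.28
tool_pos: [0.4499, -0.1829, 0.0152]
orientation: [0.734, 0.679, -0.002, -0.005]
ft_force: [-1.1, 0.2, -3.4]
width: 0.0409
```

```bash
python3 - <<'E'
from h import *
st()
plan([(453,-185,-1,85.6)],s=10)
E
```

```text
t18.3 p [ 449.9 -182.9   15.2] yaw 85.6 z [-0.009  0.005 -1.   ] q [-0.47  0.42  1.92  0.    0.81 -0.4 ] F [-1.1  0.2 -3.4] w 40.9
turn 1 x [-0.52, -0.23, -0.01]
shift 2 x [-0.0009, 0.0016, 0.0081]
```

Request:
drive_tool([
  [-0.002, 0.003, 0, 0, 0, 0, 255],
  [0, 0, 0.006, -0.2, 0, 0, 255],
  [0, 0, 0.006, 0, 0, 0, 255],
  [0, 0, 0.004, 0, 0, 0, 255],
  [0, 0, 0, 0, 0, 0, 255],
  [0, 0, 0, 0, 0, 0, 255],
])

```text
time: 18.78
tool_pos: [0.4565, -0.1873, 0.0034]
orientation: [0.734, 0.679, 0.001, 0.001]
ft_force: [-0.4, 0.3, -2.3]
width: 0.0414
```

Request:
drive_tool([
  [0.002, -0.0035, 0.002, 0, 0, 0, 255],
  [0, 0, 0.0025, 0, 0, 0, 255],
  [0, 0, 0, 0, 0, 0, 255],
  [0, 0, 0, 0, 0, 0, 255],
])

```text
time: 19.12
tool_pos: [0.4531, -0.185, -0.0012]
orientation: [0.734, 0.679, 0.001, 0.001]
ft_force: [-0.1, -0.4, -4.4]
width: 0.0412
```

Request:
drive_tool([
  [0, 0, 0.002, 0, 0, 0, 255],
  [0, 0, 0, 0, 0, 0, 255],
  [0, 0, 0, 0, 0, 0, 255],
])

```text
time: 19.37
tool_pos: [0.4534, -0.1852, -0.0033]
orientation: [0.734, 0.679, 0.001, 0.001]
ft_force: [-0.3, -0.1, -3.5]
width: 0.0409
```

Request:
drive_tool([
  [0, 0, 0.0015, 0, 0, 0, 255],
  [0, 0, 0, 0, 0, 0, 255],
  [0, 0, 0, 0, 0, 0, 255],
])

```text
time: 19.62
tool_pos: [0.4533, -0.1851, -0.0048]
orientation: [0.734, 0.679, 0.001, 0.001]
ft_force: [-0.4, -0.5, -2.9]
width: 0.0408
```

Request:
drive_tool([
  [0, 0, 0.0015, 0, 0, 0, 255],
  [0, 0, 0, 0, 0, 0, 255],
  [0, 0, 0, 0, 0, 0, 255],
])

```text
time: 19.87
tool_pos: [0.4533, -0.1851, -0.0063]
orientation: [0.734, 0.679, 0.001, 0.001]
ft_force: [0.9, 0.0, -3.5]
width: 0.0412
```

Request:
drive_tool([
  [0, 0, 0.0015, 0, 0, 0, 255],
  [0, 0, 0, 0, 0, 0, 255],
  [0, 0, 0.001, 0, 0, 0, 255],
  [0, 0, 0, 0, 0, 0, 255],
  [0, 0, 0, 0, 0, 0, 255],
])

```text
time: 20.28
tool_pos: [0.4534, -0.1852, -0.0084]
orientation: [0.734, 0.679, 0.001, 0.001]
ft_force: [0.1, 0.0, 1.3]
width: 0.0411
```

```bash
python3 - <<'E'
from h import *
st()
i=optics.get_image("side");m=optics.camera_model("side")
cv2.imwrite("pics/l.png",cv2.resize(i[100:240,190:390],None,fx=3,fy=3,interpolation=cv2.INTER_CUBIC))
E
```

```text
t20.3 p [ 453.4 -185.2   -8.4] yaw 85.6 z [ 0.004 -0.    -1.   ] q [-0.48  0.46  1.94  0.    0.74 -0.4 ] F [0.1 0.  1.3] w 41.1
```

Contact is felt: the force went from -3.5 to +1.3 N. I'll release the tabs and rise.

Request:
drive_tool([
  [0, 0, 0, 0, 0, 0, 150],
  [0, 0, 0, 0, 0, 0, 100],
  [0, 0, 0, 0, 0, 0, 50],
  [0, 0, 0, 0, 0, 0, 0],
  [0, 0, 0, 0, 0, 0, 0],
  [0, 0, 0, 0, 0, 0, 0],
  [0, 0, -0.015, 0, 0, 0, 0],
  [0, 0, -0.025, 0, 0, 0, 0],
  [0, 0, -0.03, 0, 0, 0, 0],
  [0, 0, -0.035, 0, 0, 0, 0],
  [0, 0, -0.035, 0, 0, 0, 0],
  [0, 0, -0.035, 0, 0, 0, 0],
  [0, 0, 0, 0, 0, 0, 0],
  [0, 0, 0, 0, 0, 0, 0],
])

```text
time: 21.5
tool_pos: [0.4546, -0.1861, 0.1689]
orientation: [0.734, 0.679, 0.002, 0.004]
ft_force: [-0.1, 1.0, -1.3]
width: 0.0851
```

```bash
python3 - <<'E'
from h import *
st()
for n in("top","side","wrist"):
  i=optics.get_image(n);m=optics.camera_model(n);cv2.imwrite(f"pics/m_{n}.png",i)
  for c,z in(("blue",.024),("green",.008),("white",.024),("orange",.061)):
    for b in blobs(i,c,z,m,150 if c!="orange" else 30,3):
      if 300<b[1][0]<800 and abs(b[1][1])<600: print(n,c,*b)
E
```

```text
t21.5 p [ 454.6 -186.1  168.9] yaw 85.6 z [ 0.009 -0.003 -1.   ] q [-0.48  0.22  1.73  0.    1.18 -0.4 ] F [-0.1  1.  -1.3] w 85.1
top blue [226. 143.] [676.  110.   89.5  64.8   4.9]
top green [340. 219.] [ 418.6 -258.8   56.3   43.6   -1.5]
top green [297. 206.] [ 457.  -130.3  115.5   89.    -4.4]
top white [174. 203.] [452.8 231.8 329.7 151.3 -86.7]
top white [388. 191.] [ 502.4 -421.8   69.6   46.4   -1.5]
top white [324. 154.] [ 632.2 -217.7   70.5   46.6  -16.3]
top white [226. 142.] [677.6 110.2  70.4  47.4   5. ]
side green [269. 171.] [ 452.  -175.6  201.4  120.5   85. ]
side white [249. 261.] [384.9 266.  342.  143.6  58.8]
side orange [297. 118.] [ 421.7 -472.8  101.5   40.3  -73.5]
wrist blue [305. 330.] [ 501.4 -407.6   89.    83.2    3.8]
wrist blue [412. 185.] [ 626.4 -214.    97.7   65.9  -16.6]
wrist green [250. 162.] [ 452.9 -184.   197.4  115.4   85.6]
wrist white [302. 339.] [ 501.9 -417.4   72.6   48.9    3.9]
wrist white [415. 184.] [ 631.5 -216.3   73.3   49.3  -16.7]
wrist white [299. 171.] [ 504.8 -186.5   41.8   30.5   89.5]
wrist white [203. 161.] [ 404.7 -165.9   32.    16.5  -24.6]
wrist orange [279. 176.] [ 480.5 -181.9   42.3    7.6   87.7]
wrist orange [220. 177.] [ 425.2 -177.6   42.3    6.4   82.7]
```

View pics/m_wrist.png

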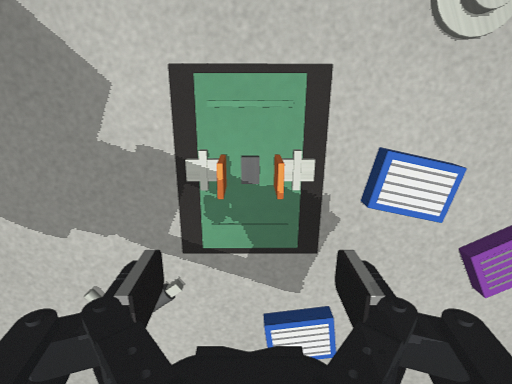

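The cover lies flat in the middle of the mat, centred at (453,-184) against a mat centre of (453,-185), at 85.6°. The three cassettes haven't moved. Before picking one up I'll try the tilt in free air.

Request:
drive_tool([
  [0, 0, -0.035, 0, 0, 0, 0],
  [0.02, 0, -0.035, 0, 0, 0, 0],
  [0.035, 0, -0.02, 0, 0, 0, 0],
  [0.035, 0, 0, 0, 0, 0, 0],
  [0.035, 0, 0, 0, 0, 0, 0],
  [0, 0, 0, 0, 7, 0, 0],
  [0, 0, 0, 0, 7, 0, 0],
  [0, 0, 0, 0, 7, 0, 0],
  [0, 0, 0, 0, 7, 0, 0],
  [0, 0, 0, 0, 7, 0, 0],
  [0, 0, 0, 0, 7, 0, 0],
  [0, 0, 0, 0, 0, 0, 0],
  [0, 0, 0, 0, 0, 0, 0],
])

```text
time: 22.73
tool_pos: [0.4612, -0.0613, 0.2535]
orientation: [0.686, 0.632, 0.263, -0.245]
ft_force: [-0.4, -0.2, 0.7]
width: 0.0858
```

```bash
python3 -c "
from h import *
st()"
```

```text
t22.7 p [461.2 -61.3 253.5] yaw 85.2 z [ 0.051  0.669 -0.741] q [-0.72  0.32  1.64  0.57  1.67 -0.72] F [-0.4 -0.2  0.7] w 85.8
```

Request:
drive_tool([
  [0, 0, 0, 0, 6.8, 0, 0],
  [0, 0, 0, 0, 6.8, 0, 0],
  [0, 0, 0, 0, 6.8, 0, 0],
  [0, 0, 0, 0, 6.8, 0, 0],
  [0, 0, 0, 0, 6.8, 0, 0],
  [0, 0, 0, 0, 6.8, 0, 0],
  [0, 0, 0, 0, 6.8, 0, 0],
  [0, 0, 0, 0, 0, 0, 0],
  [0, 0, 0, 0, 0, 0, 0],
])

```text
time: 23.48
tool_pos: [0.4621, -0.0593, 0.2547]
orientation: [0.52, 0.482, 0.516, -0.48]
ft_force: [0.6, -0.5, 0.9]
width: 0.0851
```

```bash
python3 - <<'E'
from h import *
st()
# target first slot TCP: cassette centre deck-y +50
y=R.from_euler("z",1.9,degrees=True)
T=y.as_matrix()@np.array([[0,1,0],[0,0,1],[1,0,0]]).T  # cols: tool x=up, tool y=deck x, tool z=deck y
T=np.c_[[0,0,1.],y.apply([1,0,0]),y.apply([0,1,0])]; print(np.linalg.det(T))
r=R.from_matrix(T)
c=np.array([436.4,170,0])+y.apply([0,50+47,0]); print(c)
plan([(c[0],c[1],255,r),(c[0],c[1],135,None)])
E
```

```text
t23.5 p [462.1 -59.3 254.7] yaw 72.4 z [ 0.074  0.997 -0.006] q [-0.88  0.78  1.69  0.88  2.03 -1.07] F [ 0.6 -0.5  0.9] w 85.1
1.0
[433.1839477  266.94667095   0.        ]
turn 1 x [6.15, 0.36, -0.11]
shift 10 x [0.0, -0.0018, 0.0327]
shift 4 x [-0.03, -0.0, 0.0]
```

Request:
drive_tool([
  [0, 0, 0, 6, 0.3, 0, 0],
  [0, -0.0018, 0.0327, 0, 0, 0, 0],
  [0, -0.0018, 0.0327, 0, 0, 0, 0],
  [0, -0.0018, 0.0327, 0, 0, 0, 0],
  [0, -0.0018, 0.0327, 0, 0, 0, 0],
  [0, -0.0018, 0.0327, 0, 0, 0, 0],
  [0, -0.0018, 0.0327, 0, 0, 0, 0],
  [0, -0.0018, 0.0327, 0, 0, 0, 0],
  [0, -0.0018, 0.0327, 0, 0, 0, 0],
  [0, -0.0018, 0.0327, 0, 0, 0, 0],
  [0, -0.0018, 0.0327, 0, 0, 0, 0],
  [-0.03, 0, 0, 0, 0, 0, 0],
  [-0.03, 0, 0, 0, 0, 0, 0],
  [-0.03, 0, 0, 0, 0, 0, 0],
  [-0.02, 0, 0, 0, 0, 0, 0],
  [0, 0, 0, 0, 0, 0, 0],
])

```text
time: 24.82
tool_pos: [0.4358, 0.2663, 0.1443]
orientation: [0.492, 0.512, 0.492, -0.504]
ft_force: [-0.2, -0.2, 0.5]
width: 0.0857
```

```bash
python3 - <<'E'
from h import *
st()
s=optics.get_image("side"); cv2.imwrite("pics/n.png",cv2.resize(s[80:300,120:420],None,fx=2.6,fy=2.6,interpolation=cv2.INTER_CUBIC))
E
```

```text
t24.8 p [435.8 266.3 144.3] yaw 134.9 z [-0.031  0.999 -0.008] q [-0.38  0.94  2.08  1.16  1.61 -1.46] F [-0.2 -0.2  0.5] w 85.7
```

View pics/n.png

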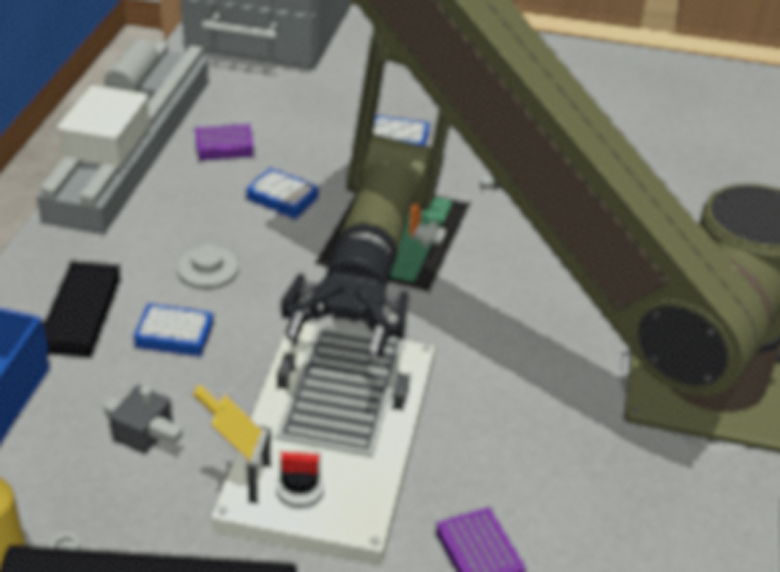

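In the dry run the horizontal gripper sits over the bay at z 0.144, well clear of the keepers. The wrist housing is at about picture (390,190), near the cover. Before choosing slots I'll check where the wrist joint really is.

```bash
python3 - <<'E'
from h import *
from scipy.optimize import least_squares
D=[ # q, pos, z-axis
([-1.3425,.3076,1.5077,0,1.3284,-.0735],[170.7,-548.3,202.7]),
([.61,.26,1.64,0,1.25,2.15],[404,336.6,183.6]),([.51,.43,1.5,0,1.21,2.05],[523.9,342.4,131.5]),
([.28,.2,1.78,0,1.17,.25],[436.7,171,162.3]),([.28,.39,1.96,0,.8,.25],[437.2,170.3,23.3]),([-.48,.46,1.94,0,.74,-.4],[453.4,-185.2,-8.4]),
([-.72,.32,1.64,.57,1.67,-.72],[461.2,-61.3,253.5]),([-.88,.78,1.69,.88,2.03,-1.07],[462.1,-59.3,254.7]),([-.38,.94,2.08,1.16,1.61,-1.46],[435.8,266.3,144.3])]
e=R.from_euler
def fk(q,v):
    a1,h,L2,a3,L3,d,off=v
    r=e("z",q[0]);p=r.apply([a1,off,h]);r=r*e("y",q[1]);p=p+r.apply([0,0,L2]);r=r*e("y",q[2]);p=p+r.apply([a3,0,L3])
    r=r*e("z",q[3]*SG)*e("y",q[4]);return p,p+r.apply([0,0,d]),r.apply([0,0,1])
for SG in(1,-1):
    s=least_squares(lambda v:np.concatenate([fk(q,v)[1]-p for q,p in D]),[0,300,400,0,400,250,0])
    print(SG,s.x.round(0),abs(s.fun).max().round(1))
    for q,p in D[-3:]: print(" wrist",fk(q,s.x)[0].round(0),fk(q,s.x)[2].round(2))
E
```

```text
1 [  3. 196. 642. 108. 416. 398.  44.] 3.0
 wrist [ 442. -329.  547.] [ 0.05  0.67 -0.74]
 wrist [ 435. -457.  259.] [ 0.07  1.   -0.01]
 wrist [ 448. -132.  148.] [-0.03  1.   -0.01]
-1 [ 546.  493. -488.  -56.   96. -125.  109.] 182.2
 wrist [ 450. -250.   45.] [-0.66 -0.13 -0.74]
 wrist [ 279. -167.  106.] [-0.99  0.12 -0.01]
 wrist [244.  20. 117.] [-0.71 -0.7  -0.01]
```

The model fit is good to 3 mm and puts the wrist 398 mm behind the TCP. A horizontal tool would therefore hang the wrist low over the cover's tabs. Instead I'll pick with the tool leaning 25° and place at 65°, which keeps the wrist at about 0.27 m. Next I'll plan cassette 1.

```bash
cat > c.py <<'E'
from h import *
from scipy.optimize import least_squares
e=R.from_euler; V=[3,196,642,108,416,398,44]
LO=np.array([-3.12,-1.05,.14,-1.42,.1,-2.68]);HI=np.array([3.12,2.28,2.33,4.57,2.73,2.68])
def fk(q):
    a1,h,L2,a3,L3,d,off=V
    r=e("z",q[0]);p=r.apply([a1,off,h]);r=r*e("y",q[1]);p=p+r.apply([0,0,L2]);r=r*e("y",q[2]);p=p+r.apply([a3,0,L3])
    r=r*e("z",q[3])*e("y",q[4])*e("z",q[5]+np.pi/2);return p,p+r.apply([0,0,d]),r
def ik(p,r,q0):
    s=least_squares(lambda q:np.r_[(fk(q)[1]-p)/100,(fk(q)[2].inv()*r).as_rotvec()*3],np.clip(q0,LO+.01,HI-.01),bounds=(LO,HI))
    return s.x,np.abs(s.fun).max()
TL,U,G=-25,22,43
tilt=e("y",TL,degrees=True); DY=e("z",1.9,degrees=True); BAY=np.array([436.4,170,0])
def pick(cx,cy,yaw,dz=0):
    D=down(yaw); r=D*tilt; return np.array([cx,cy,12+dz])+U*D.apply([1,0,0])+G*r.apply([0,0,1]),r
def place(off,dz=1,g=G,u=U):
    T=R.from_matrix(np.c_[[0,0,1.],DY.apply([1,0,0]),DY.apply([0,1,0])]);r=T*tilt
    c=BAY+DY.apply([0,off,0])+[0,0,75+dz]; return c+u*T.apply([1,0,0])+g*r.apply([0,0,1]),r
def legs(L,q0=None,**k):
    "L: list of (pos, rot)"
    q=get_state()["qpos"] if q0 is None else q0
    print("fk err",(fk(q)[1]-get_state()["tool_pos"]*1000).round(1))
    for p,r in L:
        q,er=ik(p,r,q); print(np.round(p,1),"q",q.round(2),"err %.3f"%er,"wrist",fk(q)[0].round(0))
    plan([(*p,r) for p,r in L],**k)
E
python3 - <<'E'
from c import *
for yaw in(4.9,184.9):
    print("--",yaw); p,r=pick(676.1,110.1,yaw); pl,rl=place(55)
    legs([(p+[0,0,150],r),(p,r),(p+[0,0,190],r),(pl+[0,0,100],rl),(pl,rl)])
E
```

```text
-- 4.9
fk err [1.1 0.6 1.9]
[679.9 110.4 123. ] q [0.09 0.79 0.92 0.   1.87 1.58] err 0.000 wrist [848. 125. 484.]
[679.9 110.4 -27. ] q [0.09 0.91 1.04 0.   1.62 1.58] err 0.000 wrist [848. 125. 334.]
[679.9 110.4 163. ] q [0.09 0.76 0.87 0.   1.94 1.58] err 0.000 wrist [848. 125. 524.]
[433.3 263.9 179.8] q [-0.31  0.51  2.05  1.05  1.38 -1.02] err 0.000 wrist [445. -97. 348.]
[433.3 263.9  79.8] q [-0.31  0.72  2.1   1.11  1.26 -1.26] err 0.000 wrist [445. -97. 248.]
turn 20 x [-2.66, -4.46, 4.24]
shift 9 x [0.0243, 0.0196, -0.0084]
turn 1 x [0.0, 0.0, 0.0]
shift 5 x [0.0127, -0.0, 0.0272]
turn 1 x [0.0, 0.0, 0.0]
shift 6 x [-0.0134, 0.0, -0.0287]
turn 17 x [1.91, 4.16, -5.24]
shift 9 x [0.0093, -0.0268, 0.0155]
turn 1 x [0.0, 0.0, 0.0]
shift 3 x [-0.0302, -0.0, 0.0141]
-- 184.9
fk err [1.1 0.6 1.9]
[672.3 109.8 123. ] q [ 0.1   0.35  1.8  -0.01  0.56 -1.55] err 0.000 wrist [505.  95. 484.]
[672.3 109.8 -27. ] q [ 0.1   0.58  1.93 -0.03  0.19 -1.52] err 0.000 wrist [505.  95. 334.]
[672.3 109.8 163. ] q [ 0.1   0.3   1.75 -0.01  0.66 -1.55] err 0.000 wrist [505.  95. 524.]
[433.3 263.9 179.8] q [-0.31  0.51  2.05  1.05  1.38 -1.02] err 0.000 wrist [445. -97. 348.]
[433.3 263.9  79.8] q [-0.31  0.72  2.1   1.11  1.26 -1.26] err 0.000 wrist [445. -97. 248.]
turn 20 x [2.87, -4.24, -4.49]
shift 8 x [-0.024, -0.022, 0.0144]
turn 1 x [0.0, 0.0, 0.0]
shift 5 x [0.0127, -0.0, 0.0272]
turn 1 x [0.0, 0.0, 0.0]
shift 6 x [-0.0134, 0.0, -0.0287]
turn 18 x [-1.92, 3.77, 5.28]
shift 8 x [0.0105, -0.0292, 0.0175]
turn 1 x [0.0, 0.0, 0.0]
shift 3 x [-0.0302, -0.0, 0.0141]
```

Yaw 4.9° suits (q5 1.62, every joint well inside its range). I'll rise first, then turn.

Request:
drive_tool([
  [0.035, 0, 0, 0, 0, 0, 0],
  [0.035, 0, 0, 0, 0, 0, 0],
  [0.035, 0, 0, 0, 0, 0, 0],
  [0.035, 0, 0, 0, 0, 0, 0],
  [0, 0, 0, -2.66, -4.46, 4.24, 0],
  [0, 0, 0, -2.66, -4.46, 4.24, 0],
  [0, 0, 0, -2.66, -4.46, 4.24, 0],
  [0, 0, 0, -2.66, -4.46, 4.24, 0],
  [0, 0, 0, -2.66, -4.46, 4.24, 0],
  [0, 0, 0, -2.66, -4.46, 4.24, 0],
  [0, 0, 0, -2.66, -4.46, 4.24, 0],
  [0, 0, 0, -2.66, -4.46, 4.24, 0],
  [0, 0, 0, -2.66, -4.46, 4.24, 0],
  [0, 0, 0, -2.66, -4.46, 4.24, 0],
  [0, 0, 0, -2.66, -4.46, 4.24, 0],
  [0, 0, 0, -2.66, -4.46, 4.24, 0],
  [0, 0, 0, -2.66, -4.46, 4.24, 0],
  [0, 0, 0, -2.66, -4.46, 4.24, 0],
  [0, 0, 0, -2.66, -4.46, 4.24, 0],
  [0, 0, 0, -2.66, -4.46, 4.24, 0],
])

```text
time: 26.53
tool_pos: [0.4317, 0.2661, 0.2901]
orientation: [0.975, 0.174, -0.052, -0.131]
ft_force: [0.0, 1.4, -0.5]
width: 0.085
```

```bash
python3 - <<'E'
from c import *
st()
p,r=pick(676.1,110.1,4.9)
legs([(p+[0,0,120],r),(p,r)])
E
```

```text
t26.5 p [431.7 266.1 290.1] yaw 20.7 z [-0.148  0.237 -0.96 ] q [0.26 0.18 1.5  0.27 1.55 1.45] F [ 0.   1.4 -0.5] w 85.0
fk err [1.4 2.  1.5]
[679.9 110.4  93. ] q [0.09 0.81 0.95 0.   1.82 1.58] err 0.000 wrist [848. 125. 454.]
[679.9 110.4 -27. ] q [0.09 0.91 1.04 0.   1.62 1.58] err 0.000 wrist [848. 125. 334.]
turn 5 x [-2.34, -3.86, 3.66]
shift 10 x [0.0295, 0.0176, 0.008]
turn 1 x [0.0, 0.0, 0.0]
shift 4 x [0.0127, -0.0, 0.0272]
```

Request:
drive_tool([
  [0, 0, 0, -2.34, -3.86, 3.66, 0],
  [0, 0, 0, -2.34, -3.86, 3.66, 0],
  [0, 0, 0, -2.34, -3.86, 3.66, 0],
  [0, 0, 0, -2.34, -3.86, 3.66, 0],
  [0, 0, 0, -2.34, -3.86, 3.66, 0],
  [0.0295, 0.0176, 0.008, 0, 0, 0, 0],
  [0.0295, 0.0176, 0.008, 0, 0, 0, 0],
  [0.0295, 0.0176, 0.008, 0, 0, 0, 0],
  [0.0295, 0.0176, 0.008, 0, 0, 0, 0],
  [0.0295, 0.0176, 0.008, 0, 0, 0, 0],
  [0.0295, 0.0176, 0.008, 0, 0, 0, 0],
  [0.0295, 0.0176, 0.008, 0, 0, 0, 0],
  [0.0295, 0.0176, 0.008, 0, 0, 0, 0],
  [0.0295, 0.0176, 0.008, 0, 0, 0, 0],
  [0.0295, 0.0176, 0.008, 0, 0, 0, 0],
  [0, 0, 0, 0, 0, 0, 0],
  [0, 0, 0, 0, 0, 0, 0],
  [0, 0, 0, 0, 0, 0, 0],
])

```text
time: 28.03
tool_pos: [0.6807, 0.1128, 0.0898]
orientation: [0.975, 0.043, -0.217, 0.008]
ft_force: [0.1, -0.3, -0.3]
width: 0.0856
```

```bash
python3 - <<'E'
from c import *
st()
m=optics.camera_model("wrist");im=optics.get_image("wrist")
for c in("blue","white"):
  for b in blobs(im,c,.024,m,800,3): print(c,*b)
p,r=pick(676.1,110.1,4.9)
legs([(p,r)],s=30)
E
```

```text
t28.0 p [680.7 112.8  89.8] yaw 5.1 z [-0.423 -0.034 -0.906] q [0.1  0.81 0.95 0.01 1.82 1.58] F [ 0.1 -0.3 -0.3] w 85.6
blue [250. 151.] [684.7 111.5  99.4  64.5   5.1]
white [ 87. 284.] [474.  300.  139.5  52.4 -31.1]
fk err [-0.4  1.8  2.8]
[679.9 110.4 -27. ] q [0.09 0.91 1.04 0.   1.62 1.58] err 0.000 wrist [848. 125. 334.]
turn 1 x [-0.12, 0.06, 0.25]
shift 4 x [0.0121, 0.0007, 0.0266]
```

Request:
drive_tool([
  [0.0121, 0.0007, 0.0266, 0, 0, 0.2, 0],
  [0.0121, 0, 0.0266, 0, 0, 0, 0],
  [0.0121, 0, 0.0266, 0, 0, 0, 0],
  [0.006, 0, 0.013, 0, 0, 0, 0],
  [0.003, 0, 0.007, 0, 0, 0, 0],
  [0, 0, 0, 0, 0, 0, 0],
  [0, 0, 0, 0, 0, 0, 0],
])

```text
time: 28.67
tool_pos: [0.6802, 0.1122, -0.0218]
orientation: [0.975, 0.042, -0.218, 0.008]
ft_force: [-0.1, -1.1, -0.1]
width: 0.0852
```

```bash
python3 - <<'E'
from c import *
st(); p,r=pick(677,110.5,4.9); legs([(p,r)])
E
```

```text
t28.7 p [680.2 112.2 -21.8] yaw 5.0 z [-0.424 -0.035 -0.905] q [0.1  0.91 1.03 0.01 1.64 1.58] F [-0.1 -1.1 -0.1] w 85.2
fk err [-0.5  1.8  3.2]
[680.8 110.8 -27. ] q [0.1  0.91 1.04 0.   1.63 1.58] err 0.000 wrist [848. 125. 334.]
turn 1 x [-0.1, 0.17, 0.07]
shift 1 x [0.0026, 0.0015, 0.0044]
```

Request:
drive_tool([
  [0.0026, 0.0015, 0.0044, 0, 0, 0, 0],
  [0, 0, 0, 0, 0, 0, 0],
  [0, 0, 0, 0, 0, 0, 60],
  [0, 0, 0, 0, 0, 0, 120],
  [0, 0, 0, 0, 0, 0, 200],
  [0, 0, 0, 0, 0, 0, 255],
  [0, 0, 0, 0, 0, 0, 255],
  [0, 0, 0, 0, 0, 0, 255],
], squeeze=50)

```text
time: 29.33
tool_pos: [0.6813, 0.1102, -0.0275]
orientation: [0.975, 0.042, -0.218, 0.008]
ft_force: [1.1, -0.1, 5.9]
width: 0.0653
```

```bash
python3 - <<'E'
from c import *
st(); p,r=pick(677,110.5,4.9); pl,rl=place(55); s=get_state()["tool_pos"]*1000
legs([(s+[0,0,190],r),(pl+[0,0,110],rl),(pl,rl)])
E
```

```text
t29.3 p [681.3 110.2 -27.5] yaw 4.9 z [-0.424 -0.034 -0.905] q [0.1  0.91 1.04 0.01 1.63 1.58] F [ 1.1 -0.1  5.9] w 65.3
fk err [-0.5  1.8  3.2]
[681.3 110.2 162.5] q [0.09 0.77 0.87 0.   1.94 1.58] err 0.000 wrist [849. 125. 523.]
[433.3 263.9 189.8] q [-0.31  0.49  2.05  1.05  1.4  -1.  ] err 0.000 wrist [445. -97. 358.]
[433.3 263.9  79.8] q [-0.31  0.72  2.1   1.11  1.26 -1.26] err 0.000 wrist [445. -97. 248.]
turn 1 x [-0.11, 0.15, 0.03]
shift 6 x [-0.0134, 0.0, -0.0287]
turn 17 x [1.91, 4.16, -5.24]
shift 9 x [0.0104, -0.027, 0.015]
turn 1 x [0.0, 0.0, 0.0]
shift 4 x [-0.0249, -0.0, 0.0116]
```

The cassette is gripped (65.3 mm). I'll lift and turn.

Request:
drive_tool([
  [-0.006, 0, -0.013, 0, 0, 0, 255],
  [-0.0134, 0, -0.0287, 0, 0, 0, 255],
  [-0.0134, 0, -0.0287, 0, 0, 0, 255],
  [-0.0134, 0, -0.0287, 0, 0, 0, 255],
  [-0.0134, 0, -0.0287, 0, 0, 0, 255],
  [-0.0134, 0, -0.0287, 0, 0, 0, 255],
  [-0.0134, 0, -0.0287, 0, 0, 0, 255],
  [0, 0, 0, 1.91, 4.16, -5.24, 255],
  [0, 0, 0, 1.91, 4.16, -5.24, 255],
  [0, 0, 0, 1.91, 4.16, -5.24, 255],
  [0, 0, 0, 1.91, 4.16, -5.24, 255],
  [0, 0, 0, 1.91, 4.16, -5.24, 255],
  [0, 0, 0, 1.91, 4.16, -5.24, 255],
  [0, 0, 0, 1.91, 4.16, -5.24, 255],
  [0, 0, 0, 1.91, 4.16, -5.24, 255],
  [0, 0, 0, 1.91, 4.16, -5.24, 255],
  [0, 0, 0, 1.91, 4.16, -5.24, 255],
  [0, 0, 0, 1.91, 4.16, -5.24, 255],
  [0, 0, 0, 1.91, 4.16, -5.24, 255],
])

```text
time: 30.92
tool_pos: [0.6804, 0.1096, 0.1767]
orientation: [0.793, 0.485, 0.215, -0.299]
ft_force: [-0.9, 0.1, -2.3]
width: 0.0651
```

```bash
python3 - <<'E'
from c import *
st(); pl,rl=place(55); s=get_state()["tool_pos"]*1000
legs([(pl+[0,0,110],rl)])
E
```

```text
t30.9 p [680.4 109.6 176.7] yaw 55.7 z [ 0.052  0.682 -0.729] q [-0.3   0.56  1.44  0.74  1.41 -0.06] F [-0.9  0.1 -2.3] w 65.1
fk err [1.  0.9 2. ]
[433.3 263.9 189.8] q [-0.31  0.49  2.05  1.05  1.4  -1.  ] err 0.000 wrist [445. -97. 358.]
turn 5 x [1.87, 4.11, -5.23]
shift 9 x [0.009, -0.0269, 0.0157]
```

Request:
drive_tool([
  [0, 0, 0, 1.87, 4.11, -5.23, 255],
  [0, 0, 0, 1.87, 4.11, -5.23, 255],
  [0, 0, 0, 1.87, 4.11, -5.23, 255],
  [0, 0, 0, 1.87, 4.11, -5.23, 255],
  [0, 0, 0, 1.87, 4.11, -5.23, 255],
  [0.009, -0.0269, 0.0157, 0, 0, 0, 255],
  [0.009, -0.0269, 0.0157, 0, 0, 0, 255],
  [0.009, -0.0269, 0.0157, 0, 0, 0, 255],
  [0.009, -0.0269, 0.0157, 0, 0, 0, 255],
  [0.009, -0.0269, 0.0157, 0, 0, 0, 255],
  [0.009, -0.0269, 0.0157, 0, 0, 0, 255],
  [0.009, -0.0269, 0.0157, 0, 0, 0, 255],
  [0.009, -0.0269, 0.0157, 0, 0, 0, 255],
  [0.009, -0.0269, 0.0157, 0, 0, 0, 255],
  [0, 0, 0, 0, 0, 0, 255],
  [0, 0, 0, 0, 0, 0, 255],
  [0, 0, 0, 0, 0, 0, 255],
])

```text
time: 32.33
tool_pos: [0.4352, 0.2647, 0.1902]
orientation: [0.589, 0.605, 0.372, -0.385]
ft_force: [-0.1, 0.3, -2.9]
width: 0.0651
```

```bash
python3 - <<'E'
from c import *
st(); pl,rl=place(55)
plan([(*(pl+[0,0,12]),rl)],s=30)
for n in("side","wrist"): cv2.imwrite(f"pics/o_{n}.png",optics.get_image(n))
a=cv2.imread("pics/o_side.png")[130:300,150:320];b=cv2.imread("pics/o_wrist.png")
cv2.imwrite("pics/o.png",np.hstack([cv2.resize(a,(384,384),interpolation=cv2.INTER_CUBIC),b[:, 50:460]]))
E
```

```text
t32.3 p [435.2 264.7 190.2] yaw 91.4 z [-0.028  0.904 -0.426] q [-0.3   0.49  2.04  1.05  1.39 -0.98] F [-0.1  0.3 -2.9] w 65.1
turn 1 x [0.12, 0.2, -0.22]
shift 4 x [-0.0224, -0.0005, 0.0102]
```

View pics/o.png

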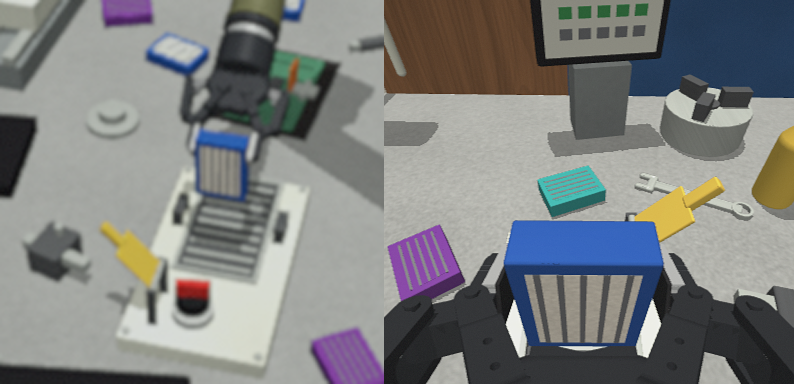

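The cassette is held upright above the bay, its top face at wrist-picture rows 221–275. I'll compare it with the predicted corners before lowering.

```bash
python3 - <<'E'
from c import *
s=get_state();m=optics.camera_model("wrist");im=cv2.imread("pics/o_wrist.png")
r=R.from_quat(s["orientation"]);T=r*tilt.inv();p=s["tool_pos"]*1000
c=p-U*T.apply([1,0,0])-G*r.apply([0,0,1]);print("centre",c.round(1),"Tx",T.apply([1,0,0]).round(3))
P=[c+T.apply([45,y,z]) for z in(12,-12) for y in(-33,33)]
print("pred top corners far/near",pix(m,np.array(P)/1000).round(0).tolist())
M=mask(im,"blue");n,l,stt,_=cv2.connectedComponentsWithStats(M);k=stt[1:,4].argmax()+1;M=(l==k)
print("bbox",stt[k]);ys,xs=np.where(M)
for row in(ys.min()+2,ys.min()+20,ys.min()+40,ys.min()+48,ys.min()+60): w=np.where(M[row])[0];print(row,w.min(),w.max(),im[row,250])
for row in range(ys.min()-2,ys.min()+66,4): print(row,im[row,250],end=" ")
E
```

```text
centre [437.3 225.2 186.3] Tx [0.002 0.003 1.   ]
pred top corners far/near [[177.0, 215.0], [320.0, 215.0], [167.0, 259.0], [330.0, 259.0]]
bbox [  295     0   217   112 17638]
2 336 511 [127 137 137]
20 333 511 [127 138 139]
40 330 511 [130 140 140]
48 329 511 [129 139 139]
60 299 511 [23 22 23]
-2 [57 54 53] 2 [127 137 137] 6 [ 64 108  57] 10 [53 95 41] 14 [53 95 42] 18 [ 87 114  86] 22 [127 137 138] 26 [127 138 137] 30 [78 77 76] 34 [75 74 74] 38 [74 73 72] 42 [126 137 137] 46 [128 138 138] 50 [127 138 137] 54 [129 140 140] 58 [24 24 24] 62 [20 20 19]
```

The prediction agrees within about 6 px, so the cassette sits perhaps 4 mm lower than modelled. I'll lower it and feel for contact.

Request:
drive_tool([
  [-0.0224, -0.0007, 0.0102, 0.1, 0.2, -0.2, 255],
  [-0.0224, -0.0007, 0.0102, 0, 0, 0, 255],
  [-0.0224, 0, 0.0102, 0, 0, 0, 255],
  [-0.0184, 0, 0.0084, 0, 0, 0, 255],
  [0, 0, 0, 0, 0, 0, 255],
  [0, 0, 0, 0, 0, 0, 255],
])

```text
time: 32.93
tool_pos: [0.434, 0.2636, 0.0954]
orientation: [0.587, 0.605, 0.373, -0.388]
ft_force: [-0.1, 0.5, -1.3]
width: 0.0651
```

Request:
drive_tool([
  [-0.004, 0, 0.0018, 0, 0, 0, 255],
  [-0.0025, 0, 0.0012, 0, 0, 0, 255],
  [0, 0, 0, 0, 0, 0, 255],
  [0, 0, 0, 0, 0, 0, 255],
])

```text
time: 33.27
tool_pos: [0.4331, 0.264, 0.0895]
orientation: [0.587, 0.606, 0.374, -0.387]
ft_force: [0.7, 0.6, -1.3]
width: 0.065
```

```bash
python3 - <<'E'
from c import *
st(); pl,rl=place(55); plan([(*pl,rl)])
E
```

```text
t33.3 p [433.1 264.   89.5] yaw 91.8 z [-0.03   0.906 -0.422] q [-0.31  0.7   2.1   1.11  1.27 -1.23] F [ 0.7  0.6 -1.3] w 65.0
turn 1 x [0.01, -0.06, -0.05]
shift 1 x [-0.0088, 0.0001, 0.004]
```

Request:
drive_tool([
  [-0.0025, 0, 0.0012, 0, 0, 0, 255],
  [0, 0, 0, 0, 0, 0, 255],
  [-0.002, 0, 0.001, 0, 0, 0, 255],
  [0, 0, 0, 0, 0, 0, 255],
  [0, 0, 0, 0, 0, 0, 255],
])

```text
time: 33.68
tool_pos: [0.4328, 0.2642, 0.0838]
orientation: [0.587, 0.605, 0.373, -0.387]
ft_force: [-1.2, -0.5, -2.1]
width: 0.0652
```

Request:
drive_tool([
  [-0.001, 0, 0.0005, 0, 0, 0, 255],
  [0, 0, 0, 0, 0, 0, 255],
  [0, 0, 0, 0, 0, 0, 255],
])

```text
time: 33.93
tool_pos: [0.4328, 0.2642, 0.0827]
orientation: [0.587, 0.605, 0.373, -0.387]
ft_force: [-0.6, 0.1, -1.8]
width: 0.0653
```

Request:
drive_tool([
  [-0.0014, 0, 0.0006, 0, 0, 0, 255],
  [0, 0, 0, 0, 0, 0, 255],
  [0, 0, 0, 0, 0, 0, 255],
])

```text
time: 34.18
tool_pos: [0.4329, 0.2641, 0.0811]
orientation: [0.587, 0.605, 0.373, -0.387]
ft_force: [1.3, 0.3, -1.5]
width: 0.0652
```

Request:
drive_tool([
  [-0.0014, 0, 0.0006, 0, 0, 0, 255],
  [0, 0, 0, 0, 0, 0, 255],
  [0, 0, 0, 0, 0, 0, 255],
])

```text
time: 34.43
tool_pos: [0.4329, 0.2641, 0.0796]
orientation: [0.587, 0.605, 0.373, -0.387]
ft_force: [-0.2, 0.6, -2.5]
width: 0.0649
```

Request:
drive_tool([
  [-0.0014, 0, 0.0006, 0, 0, 0, 255],
  [0, 0, 0, 0, 0, 0, 255],
  [0, 0, 0, 0, 0, 0, 255],
])

```text
time: 34.68
tool_pos: [0.4328, 0.2644, 0.0793]
orientation: [0.586, 0.605, 0.374, -0.388]
ft_force: [-1.1, -1.1, 5.7]
width: 0.065
```

Contact at TCP z 0.079, as predicted. I'll release and retreat along the tool axis.

Request:
drive_tool([
  [0.0006, 0, -0.0003, 0, 0, 0, 255],
  [0, 0, 0, 0, 0, 0, 80],
  [0, 0, 0, 0, 0, 0, 40],
  [0, 0, 0, 0, 0, 0, 0],
  [0, 0, 0, 0, 0, 0, 0],
  [0, 0, 0, 0, 0, 0, 0],
  [0, 0, -0.01, 0, 0, 0, 0],
  [0, 0, -0.02, 0, 0, 0, 0],
  [0, 0, -0.03, 0, 0, 0, 0],
  [0, 0, -0.035, 0, 0, 0, 0],
  [0, 0, -0.035, 0, 0, 0, 0],
  [0, 0, -0.035, 0, 0, 0, 0],
  [0, 0, -0.035, 0, 0, 0, 0],
  [0, 0, 0, 0, 0, 0, 0],
  [0, 0, 0, 0, 0, 0, 0],
])

```text
time: 35.93
tool_pos: [0.4401, 0.0803, 0.1633]
orientation: [0.588, 0.605, 0.374, -0.385]
ft_force: [-0.4, 0.5, -0.3]
width: 0.0853
```

```bash
cat >> c.py <<'E'
def standing():
    "blue standing top edge seen by top cam (z=.12) and mid by side; free cassettes (z=.024)"
    for n in("top","side"):
        im=optics.get_image(n);m=optics.camera_model(n)
        for z in(.024,.12):
            for b in blobs(im,"blue",z,m,40,3):
                if 350<b[1][0]<800 and abs(b[1][1])<600 and b[1][2]<150: print(n,z,*b)
E
python3 - <<'E'
from c import *
st(); standing()
p,r=pick(631.9,-216.8,-16.4)
s=get_state()["tool_pos"]*1000
legs([(s+[60,0,60],r),(p+[0,0,120],r),(p,r)])
m=optics.camera_model("wrist");im=optics.get_image("wrist");cv2.imwrite("pics/p.png",im)
E
```

```text
t35.9 p [440.1  80.3 163.3] yaw 91.7 z [-0.027  0.905 -0.424] q [-0.64  0.59  1.89  0.79  1.58 -1.07] F [-0.4  0.5 -0.3] w 85.3
top 0.024 [189. 209.] [458.8 234.3  65.9  26.4  -1.5]
top 0.024 [392. 190.] [ 502.1 -429.2   88.6   43.5    3.7]
top 0.024 [324. 154.] [ 631.8 -216.    90.2   65.7  -16.3]
top 0.12 [189. 209.] [451.5 221.5  61.9  24.8  -1.5]
top 0.12 [392. 190.] [ 492.2 -401.9   83.2   40.9    3.7]
top 0.12 [324. 154.] [ 614.1 -201.6   84.8   61.8  -16.3]
side 0.024 [244. 225.] [469.1 173.8 114.5  71.6 -77.2]
side 0.024 [229. 157.] [ 620.2 -179.6  103.1   63.9   16.6]
side 0.12 [244. 225.] [443.1 266.7 104.1  65.1 -77.2]
side 0.12 [229. 157.] [580.4 -54.5  93.7  58.1  16.6]
fk err [2.  0.  1.7]
[498.4  82.9 223.1] q [-0.01  0.44  1.35  0.12  1.78  1.84] err 0.000 wrist [660.  35. 584.]
[ 635.6 -217.9   93. ] q [-0.37  0.78  1.01 -0.04  1.78  1.48] err 0.000 wrist [ 797. -265.  454.]
[ 635.6 -217.9  -27. ] q [-0.37  0.89  1.1  -0.04  1.59  1.49] err 0.000 wrist [ 797. -265.  334.]
turn 19 x [-2.11, -3.14, 5.76]
shift 3 x [0.0089, -0.0056, -0.0262]
turn 1 x [0.0, 0.0, 0.0]
shift 10 x [0.0251, 0.025, 0.0026]
turn 1 x [0.0, 0.0, 0.0]
shift 4 x [0.0127, -0.0, 0.0272]
```

View pics/p.png

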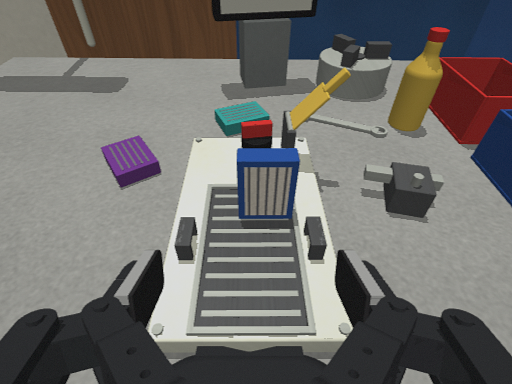

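The cassette stands upright near (267,185), but it looks about 14 mm to +x of the bay's middle. I'll check its bottom corners against the lip.

```bash
python3 - <<'E'
from c import *
m=optics.camera_model("wrist");im=cv2.imread("pics/p.png")
M=mask(im,"blue");M[:,:200]=0;M[:,330:]=0;M[260:]=0
ys,xs=np.where(M>0);print("bbox",xs.min(),xs.max(),ys.min(),ys.max())
for row in range(148,226,6):
    w=np.where(M[row])[0]; print(row,(w.min(),w.max()) if len(w) else None,end=" ")
lb=lambda x,y,z:(BAY+DY.apply([x,y,0])+[0,0,z])/1000
print("\nlip inner R/L",pix(m,[lb(52,43,30),lb(-52,43,30),lb(58,43,35)]).round(0).tolist())
q=np.argwhere(M>0)[:,::-1]; k=cv2.minAreaRect(q.astype(np.float32));print(k)
fl=plane(m,[[240,219],[295,219]],.030)*1000;print("front bottom on floor",fl, "deck frame",DY.inv().apply(np.c_[fl-BAY[:2],[0,0]])[:,:2].round(1))
tp=plane(m,[[237,151],[297,151]],.120)*1000;print("top far",tp)
# bay grating extents in mid row by brightness
print(im[300,195:325,1].tolist())
E
```

```text
bbox 237 329 0 218
148 (np.int64(242), np.int64(295)) 154 (np.int64(237), np.int64(297)) 160 (np.int64(237), np.int64(299)) 166 (np.int64(237), np.int64(298)) 172 (np.int64(238), np.int64(297)) 178 (np.int64(238), np.int64(296)) 184 (np.int64(238), np.int64(295)) 190 (np.int64(238), np.int64(294)) 196 (np.int64(239), np.int64(293)) 202 (np.int64(238), np.int64(293)) 208 (np.int64(239), np.int64(292)) 214 (np.int64(239), np.int64(291)) 220 None 
lip inner R/L [[292.0, 217.0], [208.0, 217.0], [297.0, 214.0]]
((282.9999694824219, 108.99998474121094), (217.99996948242188, 91.99998474121094), 90.0)
front bottom on floor [[422.49153922 208.74996666]
 [490.10810808 210.76276835]] deck frame [[-12.6  39.2]
 [ 55.   39. ]]
top far [[420.58613521 225.20779124]
 [484.41631698 226.97914863]]
[187, 149, 87, 86, 89, 90, 90, 90, 89, 90, 90, 91, 91, 91, 90, 91, 89, 90, 91, 90, 89, 90, 91, 90, 91, 88, 91, 91, 89, 92, 90, 89, 86, 88, 91, 90, 88, 85, 90, 89, 89, 88, 87, 86, 89, 90, 92, 92, 88, 90, 90, 89, 93, 89, 91, 89, 89, 88, 90, 88, 90, 90, 91, 91, 90, 88, 88, 90, 92, 93, 91, 90, 90, 88, 89, 91, 93, 92, 87, 85, 87, 89, 88, 87, 89, 90, 87, 90, 89, 88, 89, 87, 89, 88, 89, 88, 88, 87, 89, 88, 88, 87, 89, 92, 90, 89, 87, 88, 73, 106, 167, 190, 185, 180, 176, 182, 210, 221, 220, 220, 220, 220, 220, 220, 220, 219, 220, 219, 220, 220]
```

It stands upright, with no lean in the edges, but at deck x +17.5 its side is right at the lip. It was released at about 0, so it was probably knocked. I'll re-grip it and set it back in the middle.

```bash
python3 - <<'E'
from c import *
pl,rl=place(52,dz=1); pl=pl+DY.apply([17.5,0,0]); z=rl.apply([0,0,1])
plan([(*(pl-150*z),rl),(*pl,rl)],s=35)
E
```

```text
turn 1 x [-0.09, -0.13, -0.2]
shift 2 x [-0.0002, 0.0094, 0.023]
turn 1 x [0.0, 0.0, 0.0]
shift 5 x [-0.0, -0.0, 0.03]
```

Request:
drive_tool([
  [0, 0.0094, 0.023, 0, -0.1, -0.2, 0],
  [0, 0.0094, 0.023, 0, 0, 0, 0],
  [0, 0, 0, 0, 0, 0, 0],
  [0, 0, 0.03, 0, 0, 0, 0],
  [0, 0, 0.03, 0, 0, 0, 0],
  [0, 0, 0.03, 0, 0, 0, 0],
  [0, 0, 0.03, 0, 0, 0, 0],
  [0, 0, 0.02, 0, 0, 0, 0],
  [0, 0, 0.01, 0, 0, 0, 0],
  [0, 0, 0, 0, 0, 0, 0],
  [0, 0, 0, 0, 0, 0, 40],
  [0, 0, 0, 0, 0, 0, 60],
  [0, 0, 0, 0, 0, 0, 80],
  [0, 0, 0, 0, 0, 0, 255],
  [0, 0, 0, 0, 0, 0, 255],
  [0, 0, 0, 0, 0, 0, 255],
], squeeze=30)

```text
time: 37.42
tool_pos: [0.4524, 0.2602, 0.0806]
orientation: [0.586, 0.607, 0.374, -0.385]
ft_force: [0.4, -2.5, 2.6]
width: 0.0654
```

```bash
python3 - <<'E'
from c import *
st()
E
```

```text
t37.4 p [452.4 260.2  80.6] yaw 92.1 z [-0.029  0.906 -0.423] q [-0.3   0.72  2.06  1.11  1.28 -1.21] F [ 0.4 -2.5  2.6] w 65.4
```

Request:
drive_tool([
  [0.003, 0, -0.0014, 0, 0, 0, 255],
  [0.002, 0, -0.001, 0, 0, 0, 255],
  [0, -0.009, 0, 0, 0, 0, 255],
  [0, -0.009, 0, 0, 0, 0, 255],
  [0, 0, 0, 0, 0, 0, 255],
  [-0.003, 0, 0.0014, 0, 0, 0, 255],
  [-0.002, 0, 0.001, 0, 0, 0, 255],
  [0, 0, 0, 0, 0, 0, 255],
  [0, 0, 0, 0, 0, 0, 255],
])

```text
time: 38.17
tool_pos: [0.4336, 0.2606, 0.0806]
orientation: [0.586, 0.606, 0.374, -0.387]
ft_force: [-0.7, -0.7, 1.7]
width: 0.0655
```

Request:
drive_tool([
  [-0.001, 0, 0.0005, 0, 0, 0, 255],
  [0, 0, 0, 0, 0, 0, 255],
  [0, 0, 0, 0, 0, 0, 255],
])

```text
time: 38.42
tool_pos: [0.4336, 0.2609, 0.0807]
orientation: [0.585, 0.606, 0.375, -0.387]
ft_force: [-1.1, -1.3, 6.8]
width: 0.0654
```

Contact again at the same height. I'll release gently and check the position at once.

Request:
drive_tool([
  [0.0008, 0, -0.0004, 0, 0, 0, 255],
  [0, 0, 0, 0, 0, 0, 85],
  [0, 0, 0, 0, 0, 0, 60],
  [0, 0, 0, 0, 0, 0, 30],
  [0, 0, 0, 0, 0, 0, 0],
  [0, 0, 0, 0, 0, 0, 0],
  [0, 0, 0, 0, 0, 0, 0],
  [0, 0, -0.01, 0, 0, 0, 0],
  [0, 0, -0.02, 0, 0, 0, 0],
  [0, 0, -0.03, 0, 0, 0, 0],
  [0, 0, -0.035, 0, 0, 0, 0],
  [0, 0, -0.035, 0, 0, 0, 0],
  [0, 0, -0.035, 0, 0, 0, 0],
  [0, 0, -0.035, 0, 0, 0, 0],
  [0, 0, 0, 0, 0, 0, 0],
])

```text
time: 39.67
tool_pos: [0.4431, 0.0729, 0.1655]
orientation: [0.587, 0.608, 0.375, -0.381]
ft_force: [0.2, 0.2, -0.4]
width: 0.0857
```

```bash
cat >> c.py <<'E'
def stood(im,m,off):
    "blue edges in wrist view near slot: report deck x of left/right edges at top (z .12) of front face"
    M=mask(im,"blue"); lb=lambda x,y,z:(BAY+DY.apply([x,y,0])+[0,0,z])/1000
    a=pix(m,[lb(0,off-12,120),lb(0,off-12,75),lb(0,off-12,32),lb(33,off-12,120),lb(33,off-12,75),lb(33,off-12,32)])
    for k,n in((0,"top"),(1,"mid"),(2,"bot")):
        c,rw=a[k]; s=(a[k+3][0]-c)/33; row=M[int(rw)+(3 if k==0 else 0)]; w=np.where(row[max(0,int(c-60*s)):int(c+60*s)])[0]
        if len(w): w=w+max(0,int(c-60*s)); print(off,n,"deck x",round((w.min()-c)/s,1),round((w.max()-c)/s,1))
E
python3 - <<'E'
from c import *
st(); m=optics.camera_model("wrist");im=optics.get_image("wrist");cv2.imwrite("pics/q.png",im); stood(im,m,52)
stood(cv2.imread("pics/p.png"),m,52); standing()
p,r=pick(631.9,-216.8,-16.4); s=get_state()["tool_pos"]*1000
plan([(*(s+[60,0,60]),r),(*(p+[0,0,120]),r)])
E
```

```text
t39.7 p [443.1  72.9 165.5] yaw 92.6 z [-0.023  0.903 -0.429] q [-0.64  0.59  1.88  0.79  1.59 -1.07] F [ 0.2  0.2 -0.4] w 85.7
52 top deck x -30.3 32.1
52 mid deck x -31.1 32.8
52 bot deck x -31.3 31.7
52 top deck x -8.1 56.4
52 mid deck x -7.9 58.3
52 bot deck x -7.4 58.2
top 0.024 [189. 214.] [440.8 234.7  70.4  24.3   2.2]
top 0.024 [393. 190.] [ 502.3 -432.4   88.6   36.9    3.7]
top 0.024 [324. 154.] [ 631.8 -216.    90.2   65.7  -16.3]
top 0.12 [189. 214.] [434.6 221.8  66.2  22.9   2.2]
top 0.12 [393. 190.] [ 492.3 -404.9   83.2   34.7    3.7]
top 0.12 [324. 154.] [ 614.1 -201.6   84.8   61.8  -16.3]
side 0.024 [252. 227.] [448.  172.9 120.8  68.5 -78.4]
side 0.024 [228. 157.] [ 622.  -179.1   99.3   63.9   16.6]
side 0.12 [252. 227.] [424.  265.9 109.8  62.3 -78.4]
side 0.12 [228. 157.] [582.1 -54.   90.2  58.1  16.6]
turn 19 x [-2.1, -3.14, 5.77]
shift 3 x [0.0089, -0.0056, -0.0262]
turn 1 x [0.0, 0.0, 0.0]
shift 10 x [0.025, 0.0246, 0.0029]
```

Centred now: deck x -31 to +32 with straight edges, y 222. On to cassette 2 at (632,-216).

Request:
drive_tool([
  [0, 0, 0, -2.1, -3.14, 5.77, 0],
  [0, 0, 0, -2.1, -3.14, 5.77, 0],
  [0, 0, 0, -2.1, -3.14, 5.77, 0],
  [0, 0, 0, -2.1, -3.14, 5.77, 0],
  [0, 0, 0, -2.1, -3.14, 5.77, 0],
  [0, 0, 0, -2.1, -3.14, 5.77, 0],
  [0, 0, 0, -2.1, -3.14, 5.77, 0],
  [0, 0, 0, -2.1, -3.14, 5.77, 0],
  [0, 0, 0, -2.1, -3.14, 5.77, 0],
  [0, 0, 0, -2.1, -3.14, 5.77, 0],
  [0, 0, 0, -2.1, -3.14, 5.77, 0],
  [0, 0, 0, -2.1, -3.14, 5.77, 0],
  [0, 0, 0, -2.1, -3.14, 5.77, 0],
  [0, 0, 0, -2.1, -3.14, 5.77, 0],
  [0, 0, 0, -2.1, -3.14, 5.77, 0],
  [0, 0, 0, -2.1, -3.14, 5.77, 0],
  [0, 0, 0, -2.1, -3.14, 5.77, 0],
  [0, 0, 0, -2.1, -3.14, 5.77, 0],
  [0, 0, 0, -2.1, -3.14, 5.77, 0],
])

```text
time: 41.4
tool_pos: [0.4378, 0.0807, 0.1641]
orientation: [0.966, -0.139, -0.216, -0.029]
ft_force: [-0.0, -0.7, 0.4]
width: 0.085
```

Request:
drive_tool([
  [0.0089, -0.0056, -0.0262, 0, 0, 0, 0],
  [0.0089, -0.0056, -0.0262, 0, 0, 0, 0],
  [0.0089, -0.0056, -0.0262, 0, 0, 0, 0],
  [0.025, 0.0246, 0.003, 0, 0, 0, 0],
  [0.025, 0.0246, 0.003, 0, 0, 0, 0],
  [0.025, 0.0246, 0.003, 0, 0, 0, 0],
  [0.025, 0.0246, 0.003, 0, 0, 0, 0],
  [0.025, 0.0246, 0.003, 0, 0, 0, 0],
  [0.025, 0.0246, 0.003, 0, 0, 0, 0],
  [0.025, 0.0246, 0.003, 0, 0, 0, 0],
  [0.025, 0.0246, 0.003, 0, 0, 0, 0],
  [0.025, 0.0246, 0.003, 0, 0, 0, 0],
  [0.025, 0.0246, 0.003, 0, 0, 0, 0],
  [0, 0, 0, 0, 0, 0, 0],
  [0, 0, 0, 0, 0, 0, 0],
])

```text
time: 42.65
tool_pos: [0.6344, -0.2166, 0.0886]
orientation: [0.966, -0.139, -0.217, -0.031]
ft_force: [0.1, -0.2, -0.3]
width: 0.0853
```

```bash
python3 - <<'E'
from c import *
st()
m=optics.camera_model("wrist");im=optics.get_image("wrist")
for b in blobs(im,"blue",.024,m,800,3): print("blue",*b)
p,r=pick(631.9,-216.6,-16.4)
plan([(*(p+[0,0,15]),r),(*p,r)],s=32)
E
```

```text
t42.6 p [ 634.4 -216.6   88.6] yaw -16.3 z [-0.41   0.121 -0.904] q [-0.37  0.79  1.01 -0.04  1.79  1.49] F [ 0.1 -0.2 -0.3] w 85.3
blue [476. 217.] [ 515.  -399.3  123.9   57.6   14.7]
blue [249. 150.] [ 639.9 -219.2   98.5   64.5  -16.6]
turn 1 x [-0.01, 0.23, 0.15]
shift 4 x [0.0111, 0.0005, 0.0229]
turn 1 x [0.0, 0.0, 0.0]
shift 1 x [0.0063, -0.0, 0.0136]
```

Request:
drive_tool([
  [0.0111, 0.0005, 0.0229, 0, 0.2, 0.1, 0],
  [0.0111, 0.0005, 0.0229, 0, 0, 0, 0],
  [0.0111, 0, 0.0229, 0, 0, 0, 0],
  [0.0111, 0, 0.0229, 0, 0, 0, 0],
  [0.004, 0, 0.008, 0, 0, 0, 0],
  [0.002, 0, 0.004, 0, 0, 0, 0],
  [0, 0, 0, 0, 0, 0, 0],
  [0, 0, 0, 0, 0, 0, 0],
  [0, 0, 0, 0, 0, 0, 60],
  [0, 0, 0, 0, 0, 0, 120],
  [0, 0, 0, 0, 0, 0, 200],
  [0, 0, 0, 0, 0, 0, 255],
  [0, 0, 0, 0, 0, 0, 255],
  [0, 0, 0, 0, 0, 0, 255],
], squeeze=50)

```text
time: 43.87
tool_pos: [0.6396, -0.2191, -0.0209]
orientation: [0.967, -0.139, -0.21, -0.03]
ft_force: [1.7, -0.3, 6.5]
width: 0.0648
```

```bash
python3 - <<'E'
from c import *
st(); p,r=pick(631.9,-216.6,-16.4); print("nominal",p.round(1)); pl,rl=place(0); s=get_state()["tool_pos"]*1000
legs([(s+[0,0,220],r),(pl+[0,0,130],rl),(pl+[0,0,15],rl)])
E
```

```text
t43.9 p [ 639.6 -219.1  -20.9] yaw -16.4 z [-0.398  0.116 -0.91 ] q [-0.37  0.88  1.09 -0.04  1.6   1.49] F [ 1.7 -0.3  6.5] w 64.8
nominal [ 635.6 -217.7  -27. ]
fk err [0.5 1.8 3.1]
[ 639.6 -219.1  199.1] q [-0.37  0.73  0.86 -0.04  1.99  1.48] err 0.000 wrist [ 801. -267.  560.]
[435.1 208.9 209.8] q [-0.42  0.47  1.99  0.96  1.49 -0.97] err 0.000 wrist [ 447. -152.  378.]
[435.1 208.9  94.8] q [-0.42  0.69  2.06  1.    1.33 -1.22] err 0.000 wrist [ 447. -152.  263.]
turn 1 x [0.04, -0.49, -0.01]
shift 7 x [-0.0133, 0.0, -0.0285]
turn 19 x [2.1, 3.14, -5.77]
shift 14 x [0.0138, -0.0136, 0.0278]
turn 1 x [0.0, 0.0, 0.0]
shift 4 x [-0.0261, -0.0, 0.0122]
```

Gripped a few millimetres high. I'll use the actual grasp transform for the placing.

```bash
cat >> c.py <<'E'
import json
def save(cx,cy,yaw):
    s=get_state();r=R.from_quat(s["orientation"]);D=down(yaw)
    json.dump([r.inv().apply(np.array([cx,cy,12])-s["tool_pos"]*1000).tolist(),(r.inv()*D).as_quat().tolist()],open("g.json","w"))
def place2(off,dz=1):
    t,q=json.load(open("g.json"));T=R.from_matrix(np.c_[[0,0,1.],DY.apply([1,0,0]),DY.apply([0,1,0])]);r=T*R.from_quat(q).inv()
    return BAY+DY.apply([0,off,0])+[0,0,75+dz]-r.apply(t),r
E
python3 - <<'E'
from c import *
save(631.9,-216.6,-16.4); pl,rl=place2(0); print(open("g.json").read(),pl.round(1)); s=get_state()["tool_pos"]*1000
r=R.from_quat(get_state()["orientation"])
legs([(s+[0,0,220],r),(pl+[0,0,130],rl),(pl+[0,0,15],rl)])
E
```

```text
[[-21.029287344172936, -0.2217478670745704, -26.57484945211729], [0.00039234952291742134, 0.2123010879644517, 7.5594239817974405e-06, 0.9772042233094458]] [435.6 202.9  84.1]
fk err [0.5 1.8 3.1]
[ 639.6 -219.1  199.1] q [-0.37  0.72  0.87 -0.04  1.97  1.48] err 0.000 wrist [ 798. -265.  561.]
[435.6 202.9 214.1] q [-0.43  0.47  1.99  0.95  1.51 -0.97] err 0.000 wrist [ 447. -159.  379.]
[435.6 202.9  99.1] q [-0.43  0.69  2.06  0.99  1.34 -1.21] err 0.000 wrist [ 447. -159.  264.]
turn 1 x [0.0, 0.0, 0.0]
shift 7 x [-0.013, 0.0, -0.0286]
turn 19 x [2.15, 3.14, -5.75]
shift 14 x [0.0137, -0.0136, 0.0274]
turn 1 x [0.0, 0.0, 0.0]
shift 4 x [-0.0262, -0.0, 0.0119]
```

Request:
drive_tool([
  [-0.006, 0, -0.013, 0, 0, 0, 255],
  [-0.0133, 0, -0.0285, 0, 0, 0, 255],
  [-0.0133, 0, -0.0285, 0, 0, 0, 255],
  [-0.0133, 0, -0.0285, 0, 0, 0, 255],
  [-0.0133, 0, -0.0285, 0, 0, 0, 255],
  [-0.0133, 0, -0.0285, 0, 0, 0, 255],
  [-0.0133, 0, -0.0285, 0, 0, 0, 255],
  [-0.0133, 0, -0.0285, 0, 0, 0, 255],
  [0, 0, 0, 0, 0, 0, 255],
])

```text
time: 44.62
tool_pos: [0.6392, -0.2192, 0.2199]
orientation: [0.968, -0.14, -0.206, -0.029]
ft_force: [-0.2, -0.5, -0.2]
width: 0.0653
```

Request:
drive_tool([
  [0, 0, 0, 2.15, 3.14, -5.75, 255],
  [0, 0, 0, 2.15, 3.14, -5.75, 255],
  [0, 0, 0, 2.15, 3.14, -5.75, 255],
  [0, 0, 0, 2.15, 3.14, -5.75, 255],
  [0, 0, 0, 2.15, 3.14, -5.75, 255],
  [0, 0, 0, 2.15, 3.14, -5.75, 255],
  [0, 0, 0, 2.15, 3.14, -5.75, 255],
  [0, 0, 0, 2.15, 3.14, -5.75, 255],
  [0, 0, 0, 2.15, 3.14, -5.75, 255],
  [0, 0, 0, 2.15, 3.14, -5.75, 255],
  [0, 0, 0, 2.15, 3.14, -5.75, 255],
  [0, 0, 0, 2.15, 3.14, -5.75, 255],
  [0, 0, 0, 2.15, 3.14, -5.75, 255],
  [0, 0, 0, 2.15, 3.14, -5.75, 255],
  [0, 0, 0, 2.15, 3.14, -5.75, 255],
  [0, 0, 0, 2.15, 3.14, -5.75, 255],
  [0, 0, 0, 2.15, 3.14, -5.75, 255],
  [0, 0, 0, 2.15, 3.14, -5.75, 255],
  [0, 0, 0, 2.15, 3.14, -5.75, 255],
])

```text
time: 46.2
tool_pos: [0.6362, -0.2191, 0.2113]
orientation: [0.584, 0.604, 0.376, -0.39]
ft_force: [0.6, 0.6, -1.5]
width: 0.0651
```

```bash
python3 - <<'E'
from c import *
st(); pl,rl=place2(0); plan([(*(pl+[0,0,110]),rl)])
E
```

```text
t46.2 p [ 636.2 -219.1  211.3] yaw 91.8 z [-0.032  0.91  -0.412] q [-0.78  0.89  0.97  0.82  2.12 -0.69] F [ 0.6  0.6 -1.5] w 65.1
turn 1 x [-0.15, -0.15, -0.03]
shift 13 x [0.0125, -0.0144, 0.0305]
```

Request:
drive_tool([
  [0.0125, -0.0144, 0.0305, 0, 0, 0, 255],
  [0.0125, -0.0144, 0.0305, 0, 0, 0, 255],
  [0.0125, -0.0144, 0.0305, 0, 0, 0, 255],
  [0.0125, -0.0144, 0.0305, 0, 0, 0, 255],
  [0.0125, -0.0144, 0.0305, 0, 0, 0, 255],
  [0.0125, -0.0144, 0.0305, 0, 0, 0, 255],
  [0.0125, -0.0144, 0.0305, 0, 0, 0, 255],
  [0.0125, -0.0144, 0.0305, 0, 0, 0, 255],
  [0.0125, -0.0144, 0.0305, 0, 0, 0, 255],
  [0.0125, -0.0144, 0.0305, 0, 0, 0, 255],
  [0.0125, -0.0144, 0.0305, 0, 0, 0, 255],
  [0.0125, -0.0144, 0.0305, 0, 0, 0, 255],
  [0.0125, -0.0144, 0.0305, 0, 0, 0, 255],
  [0, 0, 0, 0, 0, 0, 255],
  [0, 0, 0, 0, 0, 0, 255],
  [0, 0, 0, 0, 0, 0, 255],
])

```text
time: 47.53
tool_pos: [0.4365, 0.2036, 0.1958]
orientation: [0.586, 0.604, 0.375, -0.389]
ft_force: [0.7, 0.5, -1.8]
width: 0.0646
```

```bash
python3 - <<'E'
from c import *
st(); pl,rl=place2(0); plan([(*(pl+[0,0,12]),rl)],s=30)
m=optics.camera_model("wrist");im=optics.get_image("wrist");M=mask(im,"blue")
t,q=json.load(open("g.json"));s=get_state();r=R.from_quat(s["orientation"]);T=r*R.from_quat(q);c=s["tool_pos"]*1000+r.apply(t)
print("centre",c.round(1),"Tx",T.apply([1,0,0]).round(3))
P=[c+T.apply([45,y,z]) for z in(12,-12) for y in(-33,33)];print("pred",pix(m,np.array(P)/1000).round(0).tolist())
# far top edge rows / columns on the held cassette
col=[np.where(M[150:320,x])[0][:1]+150 for x in(200,225,250,275,300)];print("first blue row",col)
for row in(235,250,262,275): w=np.where(M[row,120:380])[0]+120; print(row,w.min() if len(w) else None,w.max() if len(w) else None)
cv2.imwrite("pics/r.png",im)
E
```

```text
t47.5 p [436.5 203.6 195.8] yaw 91.5 z [-0.031  0.909 -0.416] q [-0.43  0.5   1.99  0.96  1.48 -0.99] F [ 0.7  0.5 -1.8] w 64.6
turn 1 x [-0.08, 0.06, -0.14]
shift 4 x [-0.0228, -0.0002, 0.0102]
centre [438.  170.1 187.6] Tx [0.002 0.001 1.   ]
pred [[182.0, 212.0], [317.0, 212.0], [172.0, 253.0], [327.0, 253.0]]
first blue row [array([215]), array([215]), array([215]), array([215]), array([215])]
235 178 320
250 175 323
262 176 322
275 180 318
```

Request:
drive_tool([
  [-0.0228, -0.0004, 0.0102, 0, 0, -0.1, 255],
  [-0.0228, -0.0002, 0.0102, 0, 0, 0, 255],
  [-0.0228, 0, 0.0102, 0, 0, 0, 255],
  [-0.0228, 0, 0.0102, 0, 0, 0, 255],
  [-0.006, 0, 0.0027, 0, 0, 0, 255],
  [0, 0, 0, 0, 0, 0, 255],
  [0, 0, 0, 0, 0, 0, 255],
])

```text
time: 48.17
tool_pos: [0.4361, 0.2025, 0.0896]
orientation: [0.585, 0.603, 0.376, -0.39]
ft_force: [0.2, -0.3, -0.9]
width: 0.0648
```

Request:
drive_tool([
  [-0.002, 0, 0.0009, 0, 0, 0, 255],
  [0, 0, 0, 0, 0, 0, 255],
  [0, 0, 0, 0, 0, 0, 255],
])

```text
time: 48.42
tool_pos: [0.4355, 0.2029, 0.0879]
orientation: [0.585, 0.604, 0.376, -0.389]
ft_force: [-0.1, -0.4, -2.4]
width: 0.065
```

Request:
drive_tool([
  [-0.0027, 0, 0.0012, 0, 0, 0, 255],
  [0, 0, 0, 0, 0, 0, 255],
  [0, 0, 0, 0, 0, 0, 255],
])

```text
time: 48.67
tool_pos: [0.4352, 0.2031, 0.0843]
orientation: [0.585, 0.604, 0.375, -0.39]
ft_force: [-0.3, -0.9, -0.3]
width: 0.0647
```

Request:
drive_tool([
  [-0.0014, 0, 0.0006, 0, 0, 0, 255],
  [0, 0, 0, 0, 0, 0, 255],
  [0, 0, 0, 0, 0, 0, 255],
])

```text
time: 48.92
tool_pos: [0.4352, 0.203, 0.0826]
orientation: [0.585, 0.604, 0.375, -0.39]
ft_force: [0.1, -0.5, -1.0]
width: 0.065
```

Request:
drive_tool([
  [-0.0008, 0, 0.0004, 0, 0, 0, 255],
  [0, 0, 0, 0, 0, 0, 255],
  [0, 0, 0, 0, 0, 0, 255],
])

```text
time: 49.17
tool_pos: [0.4351, 0.2033, 0.0825]
orientation: [0.585, 0.603, 0.376, -0.39]
ft_force: [-0.7, -0.9, 4.9]
width: 0.0647
```

Contact. I'll release and retreat.

Request:
drive_tool([
  [0.0005, 0, -0.0002, 0, 0, 0, 255],
  [0, 0, 0, 0, 0, 0, 85],
  [0, 0, 0, 0, 0, 0, 60],
  [0, 0, 0, 0, 0, 0, 30],
  [0, 0, 0, 0, 0, 0, 0],
  [0, 0, 0, 0, 0, 0, 0],
  [0, 0, 0, 0, 0, 0, 0],
  [0, 0, -0.01, 0, 0, 0, 0],
  [0, 0, -0.02, 0, 0, 0, 0],
  [0, 0, -0.03, 0, 0, 0, 0],
  [0, 0, -0.035, 0, 0, 0, 0],
  [0, 0, -0.035, 0, 0, 0, 0],
  [0, 0, -0.035, 0, 0, 0, 0],
  [0.02, 0, -0.02, 0, 0, 0, 0],
  [0, 0, 0, 0, 0, 0, 0],
  [0, 0, 0, 0, 0, 0, 0],
])

```text
time: 50.5
tool_pos: [0.4413, 0.0413, 0.1776]
orientation: [0.586, 0.604, 0.376, -0.388]
ft_force: [0.1, 0.3, -0.4]
width: 0.0856
```

```bash
python3 - <<'E'
from c import *
st(); m=optics.camera_model("wrist");im=optics.get_image("wrist");cv2.imwrite("pics/s.png",im); stood(im,m,0); standing()
im=optics.get_image("top");mm=optics.camera_model("top")
for b in blobs(im,"white",.024,mm,150,3):
    if b[1][1]<-300: print("white",*b)
p,r=pick(501.6,-417.2,3.8); s=get_state()["tool_pos"]*1000
legs([(s+[120,0,130],r),(p+[0,0,120],r),(p,r)])
E
```

```text
t50.5 p [441.3  41.3 177.6] yaw 91.8 z [-0.028  0.908 -0.417] q [-0.69  0.59  1.83  0.75  1.66 -1.05] F [ 0.1  0.3 -0.4] w 85.6
0 top deck x -32.1 31.2
0 mid deck x -32.0 31.8
0 bot deck x -32.4 32.0
top 0.024 [206. 214.] [440.9 177.4  67.4  24.4   2.3]
top 0.024 [189. 214.] [440.7 232.9  69.   29.7  -1.5]
top 0.12 [206. 214.] [434.7 168.   63.3  22.9   2.3]
top 0.12 [189. 214.] [434.5 220.1  64.8  27.9  -1.5]
fk err [ 1.9 -0.1  1.7]
[559.9  43.9 306.8] q [ 0.02  0.5   1.04 -0.02  2.04  1.51] err 0.000 wrist [728.  55. 667.]
[ 505.4 -416.9   93. ] q [-0.6   0.71  1.17 -0.26  1.61  0.94] err 0.000 wrist [ 673. -406.  454.]
[ 505.4 -416.9  -27. ] q [-0.6   0.83  1.26 -0.27  1.42  1.  ] err 0.000 wrist [ 673. -406.  334.]
turn 18 x [-1.86, -3.91, 5.0]
shift 5 x [0.0107, 0.0016, -0.0337]
turn 1 x [0.0, 0.0, 0.0]
shift 15 x [0.0009, 0.0304, 0.0153]
turn 1 x [0.0, 0.0, 0.0]
shift 4 x [0.0127, -0.0, 0.0272]
```

Both stand square and centred, at y 220 and 168. Now cassette 3.

Request:
drive_tool([
  [0, 0, 0, -1.86, -3.91, 5.0, 0],
  [0, 0, 0, -1.86, -3.91, 5.0, 0],
  [0, 0, 0, -1.86, -3.91, 5.0, 0],
  [0, 0, 0, -1.86, -3.91, 5.0, 0],
  [0, 0, 0, -1.86, -3.91, 5.0, 0],
  [0, 0, 0, -1.86, -3.91, 5.0, 0],
  [0, 0, 0, -1.86, -3.91, 5.0, 0],
  [0, 0, 0, -1.86, -3.91, 5.0, 0],
  [0, 0, 0, -1.86, -3.91, 5.0, 0],
  [0, 0, 0, -1.86, -3.91, 5.0, 0],
  [0, 0, 0, -1.86, -3.91, 5.0, 0],
  [0, 0, 0, -1.86, -3.91, 5.0, 0],
  [0, 0, 0, -1.86, -3.91, 5.0, 0],
  [0, 0, 0, -1.86, -3.91, 5.0, 0],
  [0, 0, 0, -1.86, -3.91, 5.0, 0],
  [0, 0, 0, -1.86, -3.91, 5.0, 0],
  [0, 0, 0, -1.86, -3.91, 5.0, 0],
  [0, 0, 0, -1.86, -3.91, 5.0, 0],
])

```text
time: 52.2
tool_pos: [0.4397, 0.0442, 0.1767]
orientation: [0.975, 0.032, -0.218, 0.009]
ft_force: [0.9, -0.5, -0.3]
width: 0.0856
```

Request:
drive_tool([
  [0.0107, 0.0016, -0.0337, 0, 0, 0, 0],
  [0.0107, 0.0016, -0.0337, 0, 0, 0, 0],
  [0.0009, 0.0304, 0.011, 0, 0, 0, 0],
  [0.0009, 0.0304, 0.011, 0, 0, 0, 0],
  [0.0009, 0.0304, 0.011, 0, 0, 0, 0],
  [0.0009, 0.0304, 0.011, 0, 0, 0, 0],
  [0.0009, 0.0304, 0.011, 0, 0, 0, 0],
  [0.0009, 0.0304, 0.011, 0, 0, 0, 0],
  [0.0009, 0.0304, 0.011, 0, 0, 0, 0],
  [0.0009, 0.0304, 0.011, 0, 0, 0, 0],
  [0.0009, 0.0304, 0.011, 0, 0, 0, 0],
  [0.0009, 0.0304, 0.011, 0, 0, 0, 0],
  [0.0009, 0.0304, 0, 0, 0, 0, 0],
  [0.0009, 0.0304, 0, 0, 0, 0, 0],
  [0.0009, 0.0304, 0, 0, 0, 0, 0],
  [0, 0, 0, 0, 0, 0, 0],
  [0, 0, 0, 0, 0, 0, 0],
])

```text
time: 53.62
tool_pos: [0.4785, -0.3539, 0.1229]
orientation: [0.976, 0.032, -0.217, 0.006]
ft_force: [0.0, 0.5, -0.9]
width: 0.0854
```

```bash
python3 - <<'E'
from c import *
st(); m=optics.camera_model("wrist");im=optics.get_image("wrist")
for b in blobs(im,"blue",.024,m,400,3): print("blue",*b)
p,r=pick(501.6,-417.2,3.8); plan([(*(p+[0,0,90]),r),(*p,r)],s=30)
im=optics.get_image("top");mm=optics.camera_model("top")
for c in("blue","white"):
  for b in blobs(im,c,.024,mm,150,3):
    if b[1][1]<-300: print(c,*b)
E
```

```text
t53.6 p [ 478.5 -353.9  122.9] yaw 3.8 z [-0.422 -0.026 -0.906] q [-0.55  0.61  1.28 -0.24  1.61  1.  ] F [ 0.   0.5 -0.9] w 85.4
blue [329. 106.] [ 507.1 -416.8   95.4   67.4    3.7]
turn 1 x [-0.14, 0.03, 0.04]
shift 4 x [0.0115, 0.0165, 0.0112]
turn 1 x [0.0, 0.0, 0.0]
shift 3 x [0.0127, -0.0, 0.0272]
```

Request:
drive_tool([
  [0.0115, 0.0165, 0.0112, 0, 0, 0, 0],
  [0.0115, 0.0165, 0.0112, 0, 0, 0, 0],
  [0.0115, 0.0165, 0.0112, 0, 0, 0, 0],
  [0.0115, 0.0165, 0.0112, 0, 0, 0, 0],
  [0, 0, 0, 0, 0, 0, 0],
  [0.0127, 0, 0.0272, 0, 0, 0, 0],
  [0.0127, 0, 0.0272, 0, 0, 0, 0],
  [0.008, 0, 0.017, 0, 0, 0, 0],
  [0.003, 0, 0.006, 0, 0, 0, 0],
  [0, 0, 0, 0, 0, 0, 0],
  [0, 0, 0, 0, 0, 0, 0],
])

```text
time: 54.63
tool_pos: [0.5072, -0.417, -0.02]
orientation: [0.976, 0.033, -0.216, 0.007]
ft_force: [-0.2, -0.2, 0.1]
width: 0.0851
```

```bash
python3 - <<'E'
from c import *
st(); p,r=pick(501.9,-417.2,3.8); plan([(*p,r)],s=30)
E
```

```text
t54.6 p [ 507.2 -417.   -20. ] yaw 3.9 z [-0.42  -0.029 -0.907] q [-0.59  0.82  1.25 -0.26  1.43  0.99] F [-0.2 -0.2  0.1] w 85.1
turn 1 x [0.04, -0.09, 0.07]
shift 1 x [0.0016, -0.0002, 0.0069]
```

Request:
drive_tool([
  [0.0012, 0, 0.005, 0, 0, 0, 0],
  [0, 0, 0, 0, 0, 0, 0],
  [0, 0, 0, 0, 0, 0, 60],
  [0, 0, 0, 0, 0, 0, 120],
  [0, 0, 0, 0, 0, 0, 200],
  [0, 0, 0, 0, 0, 0, 255],
  [0, 0, 0, 0, 0, 0, 255],
  [0, 0, 0, 0, 0, 0, 255],
], squeeze=50)

```text
time: 55.3
tool_pos: [0.5067, -0.4185, -0.0246]
orientation: [0.976, 0.032, -0.215, 0.008]
ft_force: [1.8, 0.8, 5.5]
width: 0.0652
```

```bash
python3 - <<'E'
from c import *
st(); save(501.9,-417.2,3.8); pl,rl=place2(-55); s=get_state()["tool_pos"]*1000
r=R.from_quat(get_state()["orientation"])
legs([(s+[0,0,230],r),(s+[130,150,240],r),(pl+[0,0,120],rl),(pl+[0,0,12],rl)])
E
```

```text
t55.3 p [ 506.7 -418.5  -24.6] yaw 3.8 z [-0.418 -0.029 -0.908] q [-0.6   0.82  1.25 -0.27  1.42  0.99] F [1.8 0.8 5.5] w 65.2
fk err [1.2 1.7 2.9]
[ 506.7 -418.5  205.4] q [-0.6   0.63  1.04 -0.27  1.81  0.89] err 0.000 wrist [ 673. -407.  567.]
[ 636.7 -268.5  215.4] q [-0.36  0.72  0.84 -0.19  1.97  1.1 ] err 0.000 wrist [ 803. -257.  577.]
[438.7 151.7 200.7] q [-0.52  0.51  1.95  0.88  1.55 -1.  ] err 0.000 wrist [ 450. -209.  368.]
[438.7 151.7  92.7] q [-0.52  0.71  2.01  0.9   1.39 -1.21] err 0.000 wrist [ 450. -209.  260.]
turn 1 x [0.0, 0.0, 0.0]
shift 7 x [-0.0138, 0.0001, -0.0298]
turn 1 x [0.0, 0.0, 0.0]
shift 6 x [0.0204, -0.0235, -0.0113]
turn 17 x [1.95, 4.13, -5.29]
shift 13 x [0.0127, -0.0142, 0.0302]
turn 1 x [0.0, 0.0, 0.0]
shift 4 x [-0.0245, -0.0, 0.0113]
```

Request:
drive_tool([
  [-0.005, 0, -0.011, 0, 0, 0, 255],
  [-0.0138, 0, -0.0298, 0, 0, 0, 255],
  [-0.0138, 0, -0.0298, 0, 0, 0, 255],
  [-0.0138, 0, -0.0298, 0, 0, 0, 255],
  [-0.0138, 0, -0.0298, 0, 0, 0, 255],
  [-0.0138, 0, -0.0298, 0, 0, 0, 255],
  [-0.0138, 0, -0.0298, 0, 0, 0, 255],
  [-0.009, 0, -0.019, 0, 0, 0, 255],
  [0.0204, -0.0235, -0.0113, 0, 0, 0, 255],
  [0.0204, -0.0235, -0.0113, 0, 0, 0, 255],
  [0.0204, -0.0235, -0.0113, 0, 0, 0, 255],
  [0.0204, -0.0235, -0.0113, 0, 0, 0, 255],
  [0.0204, -0.0235, -0.0113, 0, 0, 0, 255],
  [0.0204, -0.0235, -0.0113, 0, 0, 0, 255],
  [0, 0, 0, 0, 0, 0, 255],
])

```text
time: 56.55
tool_pos: [0.6397, -0.2621, 0.2135]
orientation: [0.976, 0.036, -0.214, 0.006]
ft_force: [-0.3, -0.6, -1.4]
width: 0.065
```

Request:
drive_tool([
  [0, 0, 0, 1.95, 4.13, -5.29, 255],
  [0, 0, 0, 1.95, 4.13, -5.29, 255],
  [0, 0, 0, 1.95, 4.13, -5.29, 255],
  [0, 0, 0, 1.95, 4.13, -5.29, 255],
  [0, 0, 0, 1.95, 4.13, -5.29, 255],
  [0, 0, 0, 1.95, 4.13, -5.29, 255],
  [0, 0, 0, 1.95, 4.13, -5.29, 255],
  [0, 0, 0, 1.95, 4.13, -5.29, 255],
  [0, 0, 0, 1.95, 4.13, -5.29, 255],
  [0, 0, 0, 1.95, 4.13, -5.29, 255],
  [0, 0, 0, 1.95, 4.13, -5.29, 255],
  [0, 0, 0, 1.95, 4.13, -5.29, 255],
  [0, 0, 0, 1.95, 4.13, -5.29, 255],
  [0, 0, 0, 1.95, 4.13, -5.29, 255],
  [0, 0, 0, 1.95, 4.13, -5.29, 255],
  [0, 0, 0, 1.95, 4.13, -5.29, 255],
  [0, 0, 0, 1.95, 4.13, -5.29, 255],
  [0, 0, 0, 0, 0, 0, 255],
])

```text
time: 58.05
tool_pos: [0.635, -0.269, 0.2081]
orientation: [0.587, 0.602, 0.375, -0.391]
ft_force: [-0.3, 0.1, -4.1]
width: 0.0649
```

```bash
python3 - <<'E'
from c import *
st(); pl,rl=place2(-55); plan([(*(pl+[0,0,110]),rl)])
E
```

```text
t58.0 p [ 635.  -269.   208.1] yaw 90.7 z [-0.031  0.91  -0.413] q [-0.82  0.94  0.86  0.82  2.18 -0.66] F [-0.3  0.1 -4.1] w 64.9
turn 1 x [-0.15, -0.38, -0.45]
shift 13 x [0.0126, -0.0141, 0.0304]
```

Request:
drive_tool([
  [0.0126, -0.0141, 0.0304, 0, 0, 0, 255],
  [0.0126, -0.0141, 0.0304, 0, 0, 0, 255],
  [0.0126, -0.0141, 0.0304, 0, 0, 0, 255],
  [0.0126, -0.0141, 0.0304, 0, 0, 0, 255],
  [0.0126, -0.0141, 0.0304, 0, 0, 0, 255],
  [0.0126, -0.0141, 0.0304, 0, 0, 0, 255],
  [0.0126, -0.0141, 0.0304, 0, 0, 0, 255],
  [0.0126, -0.0141, 0.0304, 0, 0, 0, 255],
  [0.0126, -0.0141, 0.0304, 0, 0, 0, 255],
  [0.0126, -0.0141, 0.0304, 0, 0, 0, 255],
  [0.0126, -0.0141, 0.0304, 0, 0, 0, 255],
  [0.0126, -0.0141, 0.0304, 0, 0, 0, 255],
  [0.0126, -0.0141, 0.0304, 0, 0, 0, 255],
  [0, 0, 0, 0, 0, 0, 255],
  [0, 0, 0, 0, 0, 0, 255],
  [0, 0, 0, 0, 0, 0, 255],
])

```text
time: 59.38
tool_pos: [0.4395, 0.1534, 0.1978]
orientation: [0.587, 0.605, 0.374, -0.386]
ft_force: [-0.3, -0.5, -2.0]
width: 0.065
```

```bash
python3 - <<'E'
from c import *
st(); pl,rl=place2(-55); print(pl); plan([(*(pl+[0,0,6]),rl)],s=30)
m=optics.camera_model("wrist");im=optics.get_image("wrist");M=mask(im,"blue")
t,q=json.load(open("g.json"));s=get_state();r=R.from_quat(s["orientation"]);T=r*R.from_quat(q);c=s["tool_pos"]*1000+r.apply(t)
print("centre",c.round(1),"Tx",T.apply([1,0,0]).round(3))
P=[c+T.apply([45,y,z]) for z in(12,-12) for y in(-33,33)];print("pred",pix(m,np.array(P)/1000).round(0).tolist())
for row in(225,235,250,262): w=np.where(M[row,120:380])[0]+120; print(row,w.min() if len(w) else None,w.max() if len(w) else None)
E
```

```text
t59.4 p [439.5 153.4 197.8] yaw 91.7 z [-0.028  0.906 -0.423] q [-0.52  0.51  1.95  0.88  1.55 -1.  ] F [-0.3 -0.5 -2. ] w 65.0
[438.65358038 151.69069034  80.71813497]
turn 1 x [0.01, 0.21, -0.05]
shift 4 x [-0.0254, -0.0002, 0.0113]
centre [439.8 116.1 193.1] Tx [-0.     0.004  1.   ]
pred [[176.0, 214.0], [317.0, 214.0], [166.0, 257.0], [327.0, 256.0]]
225 178 319
235 176 322
250 173 325
262 172 326
```

Request:
drive_tool([
  [-0.0254, -0.0002, 0.0113, 0, 0.2, 0, 255],
  [-0.0254, -0.0002, 0.0113, 0, 0, 0, 255],
  [-0.0254, -0.0002, 0.0113, 0, 0, 0, 255],
  [-0.0254, 0, 0.0113, 0, 0, 0, 255],
  [0, 0, 0, 0, 0, 0, 255],
  [-0.0018, 0, 0.0008, 0, 0, 0, 255],
  [0, 0, 0, 0, 0, 0, 255],
  [0, 0, 0, 0, 0, 0, 255],
])

```text
time: 60.1
tool_pos: [0.4393, 0.1517, 0.0855]
orientation: [0.586, 0.604, 0.376, -0.388]
ft_force: [0.9, -0.2, -2.2]
width: 0.065
```

Request:
drive_tool([
  [-0.0024, 0, 0.0011, 0, 0, 0, 255],
  [0, 0, 0, 0, 0, 0, 255],
  [0, 0, 0, 0, 0, 0, 255],
])

```text
time: 60.35
tool_pos: [0.4388, 0.1521, 0.0824]
orientation: [0.586, 0.604, 0.376, -0.388]
ft_force: [0.2, -0.9, -2.0]
width: 0.0651
```

Request:
drive_tool([
  [-0.0014, 0, 0.0006, 0, 0, 0, 255],
  [0, 0, 0, 0, 0, 0, 255],
  [0, 0, 0, 0, 0, 0, 255],
])

```text
time: 60.6
tool_pos: [0.4386, 0.1522, 0.0803]
orientation: [0.586, 0.604, 0.375, -0.388]
ft_force: [0.8, 0.4, -0.6]
width: 0.0648
```

Request:
drive_tool([
  [-0.0008, 0, 0.0004, 0, 0, 0, 255],
  [0, 0, 0, 0, 0, 0, 255],
  [0, 0, 0, 0, 0, 0, 255],
])

```text
time: 60.85
tool_pos: [0.4385, 0.1523, 0.0795]
orientation: [0.586, 0.604, 0.376, -0.389]
ft_force: [0.7, 0.0, 0.8]
width: 0.0648
```

Request:
drive_tool([
  [-0.0003, 0, 0.0001, 0, 0, 0, 255],
  [0, 0, 0, 0, 0, 0, 85],
  [0, 0, 0, 0, 0, 0, 60],
  [0, 0, 0, 0, 0, 0, 30],
  [0, 0, 0, 0, 0, 0, 0],
  [0, 0, 0, 0, 0, 0, 0],
  [0, 0, 0, 0, 0, 0, 0],
  [0, 0, -0.01, 0, 0, 0, 0],
  [0, 0, -0.02, 0, 0, 0, 0],
  [0, 0, -0.03, 0, 0, 0, 0],
  [0, 0, -0.035, 0, 0, 0, 0],
  [0, 0, -0.035, 0, 0, 0, 0],
  [0.03, 0, -0.02, 0, 0, 0, 0],
  [0.035, 0, 0, 0, 0, 0, 0],
  [0, 0, 0, 0, 0, 0, 0],
  [0, 0, 0, 0, 0, 0, 0],
])

```text
time: 62.18
tool_pos: [0.4422, 0.0423, 0.2016]
orientation: [0.586, 0.605, 0.375, -0.387]
ft_force: [-0.4, 0.5, -0.3]
width: 0.0849
```

```bash
python3 - <<'E'
from c import *
st(); m=optics.camera_model("wrist");im=optics.get_image("wrist"); stood(im,m,-55); standing()
t=optics.get_image("top");mt=optics.camera_model("top")
for c,z in(("green",.008),("yellow",.14)):
  for b in blobs(t,c,z,mt,100,3):
    if 350<b[1][0]<560 and abs(b[1][1])<400: print(c,*b)
cv2.imwrite("pics/t.png",np.vstack([np.hstack([cv2.resize(t[120:280,120:360],(480,320)),cv2.resize(im,(320,240)).copy() if 0 else cv2.resize(im,(320,320))])]))
E
```

```text
t62.2 p [442.2  42.3 201.6] yaw 91.8 z [-0.028  0.908 -0.419] q [-0.69  0.55  1.81  0.76  1.69 -1.01] F [-0.4  0.5 -0.3] w 84.9
-55 top deck x -29.6 32.5
-55 mid deck x -30.9 33.7
-55 bot deck x -30.5 33.2
top 0.024 [206. 214.] [440.9 177.4  67.4  24.4   2.3]
top 0.024 [189. 214.] [440.7 232.9  69.   29.7  -1.5]
top 0.024 [224. 212.] [444.6 119.4  69.4  24.3   2.1]
top 0.12 [206. 214.] [434.7 168.   63.3  22.9   2.3]
top 0.12 [189. 214.] [434.5 220.1  64.8  27.9  -1.5]
top 0.12 [224. 212.] [438.2 113.5  65.2  22.8   2.1]
yellow [150. 188.] [519.3 338.3  77.4  43.   12.5]
```

View pics/t.png

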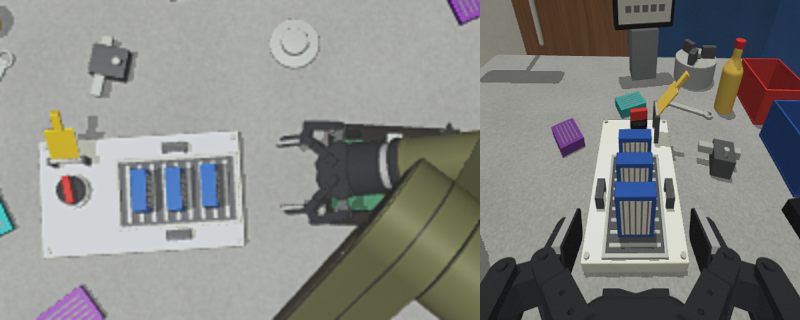

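All three cassettes stand upright in the bay at (138,190), (175,188) and (211,185) in the top crop. The tab is back, the wing turned, and the flange and holder in place. I'll back off a little and do a final numeric check.

Request:
drive_tool([
  [0.035, 0.02, -0.02, 0, 0, 0, 0],
  [0.035, 0.03, -0.01, 0, 0, 0, 0],
  [0.03, 0.03, 0, 0, 0, 0, 0],
  [0.03, 0.03, 0, 0, 0, 0, 0],
  [0, 0.03, 0, 0, 0, 0, 0],
  [0, 0.03, 0, 0, 0, 0, 0],
  [0, 0, 0, 0, 0, 0, 0],
  [0, 0, 0, 0, 0, 0, 0],
])

```text
time: 63.05
tool_pos: [0.606, 0.0744, 0.3209]
orientation: [0.586, 0.604, 0.374, -0.39]
ft_force: [-1.4, -0.3, -0.3]
width: 0.0854
```

```bash
python3 - <<'E'
from c import *
st()
for n in("top","side"):
  t=optics.get_image(n);mt=optics.camera_model(n)
  for c,z in(("green",.008),("yellow",.14),("blue",.12)):
    for b in blobs(t,c,z,mt,100,3):
      if 350<b[1][0]<560 and abs(b[1][1])<400: print(n,c,*b)
m=optics.camera_model("wrist");im=optics.get_image("wrist");cv2.imwrite("pics/u.png",im)
s=optics.camera_model("side");t=cv2.imread("pics/u.png")
im=optics.get_image("top");mt=optics.camera_model("top");print("flange/holder px",pix(mt,[[.6776,-.0289,.03],[.652,.277,.03]]).round(0).tolist())
a=cv2.imread("pics/a_top.png").astype(int)
for x,y in((267,141),(175,151)): print(np.abs(im[y-14:y+14,x-14:x+14].astype(int)-a[y-14:y+14,x-14:x+14]).mean())
E
```

```text
t63.0 p [606.   74.4 320.9] yaw 91.3 z [-0.032  0.909 -0.416] q [-0.5   0.55  1.41  0.95  1.85 -0.59] F [-1.4 -0.3 -0.3] w 85.4
top green [309. 197.] [ 484.8 -157.3  136.7   56.4   85.4]
top yellow [150. 188.] [519.3 338.3  77.4  43.   12.5]
top blue [206. 214.] [434.7 168.   63.3  22.9   2.3]
top blue [189. 214.] [434.5 220.1  64.8  27.9  -1.5]
top blue [224. 212.] [438.2 113.5  65.2  22.8   2.1]
side green [268. 172.] [ 452.3 -175.8  200.2  119.7   85.6]
side yellow [207. 241.] [514.  357.3 111.7  32.3 -36.4]
side blue [254. 217.] [427.4 213.3 208.1  73.3 -85.9]
flange/holder px [[267.0, 141.0], [175.0, 151.0]]
65.39668367346938
7.196428571428571
```

```bash
python3 -c "
from workcell import close_job
print(close_job())"
```

```text
the job is handed in; nothing more can be done
None
```

The job is done in the order asked and handed in at about 63 s of the 210 s allowed. `close_job` gives no verdict.

**Vent:** the yellow tab is flipped right back. The red wing went from 22° to 191°, which is its 3.3 rad end stop.

**Cover:** it lies flat and right way up on the mat, within about 1 mm of the mat's centre and in line with it. It had not moved by the last check.

**Cassettes:** all three stand upright across the bay floor, at y about 220, 168 and 114 mm. Their sides sit about 30–34 mm either side of the bay's centreline, clear of the lip, and no lean shows in their edges.

**Flange and tool holder:** both are where they were. The last numeric comparison of the flange disagreed (a difference of 65), probably because the arm was in front of it. The picture just before showed it at its starting pixels.

**Problems met:**
- The fingertips sit about 40 mm further back than the stated tool point, so the first pinch on the tab closed on air. I allowed for this in every later move.
- The first cassette was found about 25 mm to one side, against the lip, after I let go. It was probably the announced knock, so I gripped it again and centred it.
- In the last top view its outline measured 28 mm thick instead of the 23 mm of the other two. I took this as pixel rounding, since its position had not changed.

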